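Sort out the spatulas with loose handles

ROBOT

A 6-joint arm with a two-finger parallel gripper is mounted at the origin on a cart in front of the work surface, level with it; the furniture and walls round the work are solid. World frame = base frame: x ahead of the robot, y to its left, z up, the work surface at z = 0. Lengths are in m, angles in rad, forces in N, time in s.
With the tool pointing down it reaches from about 0.3 to 0.875 m from the base axis. Payload 6.4 kg.
Tool frame: the origin (TCP) lies at the centre of the arm's flange, where the gripper is bolted on; the fingertips stand 173 mm ahead of it and the grasp point (between the pads) lies 155 mm ahead of it; z points along the fingers, x is the direction in which the jaws open and shut, and the axes are right-handed (so a half turn about z gives the same grasp; the last joint's range is limited). The gripper opens to 85 mm and grips with 20 to 120 N. Pads are 22 mm wide; open, the fingers measure 114 mm over their backs; the gripper's body (76 mm by 85 mm) begins 54 mm behind the grasp point. The pads swing forward as they close: fully open they stand 13 mm farther back than shut.
Start: joints at [-1.326, 0.181, 1.607, -0, 1.354, -0.206], TCP at [0.251, -0.518, 0.405] pointing down, gripper open.
Joint ranges: [-2.99, 2.99], [-0.89, 2.07], [0.3, 2.58], [-1.14, 4.28], [0, 2.63], [-3.12, 3.12]. Speed limits (rad/s): [2.57, 2.57, 3.01, 3.14, 3.14, 3.14].

INTERFACE

Orientations are given as a unit quaternion [w, x, y, z].
In Python, from bench import ctrl gives the robot as it stands. The module is installed in compiled form; this text tells all that it offers.
- The arm moves only by the tool move_arm, never from a script. Its argument "moves" is a list of rows, each an object of numbers: "gripper": the opening in per cent of the stroke, from 0 (shut) to 100 (fully open); "x", "y", "z": the shift along the tool's x, y, z in cm; "roll": the turn about the tool's z in degrees. In form: [{"gripper": .., "x": .., "y": .., "z": .., "roll": ..}, ...]. A call has 1 to 5 rows; each row shifts and turns the commanded pose from where the row before left it, along the tool's axes as they then stand; what a row does not reach is not made up. A row lasts 1/8 s, in which the tool goes at most 62.5 mm and 10.7 degrees, less where a joint would pass 70% of its speed; a pose out of reach is approached as far as the arm can. A call is refused whole if a number of a shift passes 6.25 or a number of a turn 10.7, either way. A call with a gripper value outside its range is refused whole. The fingers move at their own pace and stop on an object; the grip force is fixed at half the most. Time passes only in rows, so rows that do not move let the fingers close. It gives the time, the measured TCP pose, the force and the opening at its end, in the units of the state.
- ctrl.get_obs(): the state, without advancing time (a new reading comes with each control period).
- ctrl.camera(name): name is "scene" or "top" or "wrist"; returns a dict with "img" (400x640x3 uint8, red, green, blue), "fx", "fy", "cx", "cy" (pixels), "world_from_camera" (4x4, takes a point from camera to world coordinates); the wrist camera has in their place "tool_from_camera" (4x4, takes a point from camera to tool coordinates, whose origin is the TCP and whose axes are the tool frame's). Camera axes: x right, y up, looking along -z (the intrinsics and any distortion apply to the point x, -y, -z); pixel columns grow to the right and rows downward; lengths in m; the calibration is good to about 2 mm. A picture is of the moment at which its call begins: read the wrist's pose just before it. There is no depth.
- ctrl.hand_in(): hands the job in, once; it reports no verdict.
The state is a dict: "time_s": time; "q": joint angles; "dq": joint speeds; "joint_efforts": joint torques, N m; "eef_pos": TCP position; "eef_rot": TCP orientation; "wrist_force": force on the tool from outside, world axes, zero at the start; "torque": the same for the moment, N m; "opening": opening from 0.0 (shut) to 1.0 (fully open).
Only numpy, scipy, OpenCV 4.12 (cv2) and the standard library are available. Lean on these libraries where they do the work, as an engineer would, in place of code of your own. Each camera call takes 0.05 s, during which the arm holds its last target. There are 200 camera calls.

TASK

Some of the four spatulas in the white bench block have a handle that has worked loose on its rivets, which shows only when it is rocked. Gently rock the handles across the block, to and fro, to feel which have play, then stand every spatula with a loose handle blade down in the steel caddy for repair. Leave the sound ones where they are, fully down in their slots, do not force any handle sideways, and do not disturb the Petri dish and the dropper bottle.

Things in the scene. Friction and masses are not known exactly. Their poses are not given: they have to be found in the camera images.
- block: White plastic bench block, 60 x 232 mm, 65 mm high, with a 6 mm foot flange 18 mm past each end, screwed down. Origin: centre of its underside; x across its width, y along its length, z up. Four slots in its top at x = 0, y = -87, -29, 29, 87 mm, each 15 mm along x and 4.5 mm along y; a spatula stands in each. The four look alike and are not tracked: only the slots are.
- caddy: Empty steel caddy, 89 x 89 mm and 80 mm high, fixed to the worktop, open at the top, with 3 mm walls, 3 mm floor and four square compartments of 40 mm inside, centred at x, y = +-21.5 mm. Origin at the centre of its underside, z up.
- slot_1 (a point): Point of the block 52.5 mm above the middle of a slot: the handle's centre of the spatula that stands there at the start. The spatula: black handle 85 mm long with a round top, 20 mm along the block's x, 12 mm along y, from 10 to 95 mm above the block's top; steel collar (23 x 9 x 6 mm) resting on the block; flat blade 14 x 2.5 mm reaching 55 mm down the slot. About 75 g; it draws straight up out of the slot.
- slot_2 (a point): Point of the block 52.5 mm above the middle of a slot: the handle's centre of the spatula that stands there at the start. A loose handle turns on its lowest rivet (18 mm above the block's top, axis along the block's y) by 0.12 rad each way against a weak spring (under 1.5 N), then meets a stop; with the slot's play it gives some 7 mm each way along x, 60 mm above the block's top. Let go, it springs upright.
- slot_3 (a point): Point of the block 52.5 mm above the middle of a slot: the handle's centre of the spatula that stands there at the start. A sound handle is rigid on its blade, but the whole spatula tips a little in its slot: about 2.5 mm each way along the block's x, 60 mm above the block's top, under 3 N. Past that it is hard against the slot.
- slot_4 (a point): Point of the block 52.5 mm above the middle of a slot: the handle's centre of the spatula that stands there at the start. Same kind of spatula and slot as the others.
- petri_dish: Loose Petri dish, 62 mm across and 16 mm high, a bystander. Origin at the centre of its underside.
- dropper_bottle: Loose dropper bottle, 27 mm across and 63 mm high, a bystander. Origin at the centre of its underside.
Not all that is in view belongs to the job. What is shaped like the caddy but green is not meant.

How it is judged:
On the way:
1. a loose handle has been rocked on its blade (by 2.5 mm or more at its centre) while the blade stands in its slot (((z of spatula_3 in the frame of block between 0.061 and 0.069 m and x of spatula_3 in the frame of block between -0.006 and 0.006 m and angle between spatula_3's own z axis and vertical below 0.1 rad and (x of spatula_3_handle in the frame of spatula_3 above 0.0025 m or x of spatula_3_handle in the frame of spatula_3 below -0.0025 m)) or (z of spatula_4 in the frame of block between 0.061 and 0.069 m and x of spatula_4 in the frame of block between -0.006 and 0.006 m and angle between spatula_4's own z axis and vertical below 0.1 rad and (x of spatula_4_handle in the frame of spatula_4 above 0.0025 m or x of spatula_4_handle in the frame of spatula_4 below -0.0025 m)))), for 0.05 s.
At the end, for the whole second after the job is handed in: Every spatula with a loose handle is at rest in the caddy, blade down (collar under 68 mm above the caddy's underside, leaning under 0.5 rad); every sound one stands in its slot, collar within 4 mm of the block's top, leaning under 0.1 rad (z of spatula_1 in the frame of block between 0.061 and 0.069 m and x of spatula_1 in the frame of block between -0.006 and 0.006 m and angle between each of spatula_1, spatula_2's own z axis and vertical below 0.1 rad and z of spatula_2 in the frame of block between 0.061 and 0.069 m and x of spatula_2 in the frame of block between -0.006 and 0.006 m and x of spatula_3 in the frame of caddy between -0.045 and 0.045 m and y of spatula_3 in the frame of caddy between -0.045 and 0.045 m and z of each of spatula_3, spatula_4 in the frame of caddy below 0.068 m and angle between each of spatula_3, spatula_4's own z axis and vertical below 0.5 rad and linear speed of each of spatula_3, spatula_4 below 0.02 m/s and x of spatula_4 in the frame of caddy between -0.045 and 0.045 m and y of spatula_4 in the frame of caddy between -0.045 and 0.045 m); the robot touches nothing.
It fails at once if a sound spatula is drawn more than 15 mm up out of its slot (z of any of spatula_1, spatula_2 in the frame of block above 0.08 m).
It fails at once if a blade is levered in its slot with more than 100 N (some 20 N sideways at its handle) (contact force between any of spatula_1, spatula_2, spatula_3, spatula_4 and block above 100 N).
It fails at once if the Petri dish or the dropper bottle is moved more than 20 mm or tipped (distance of any of petri_dish, dropper_bottle from where it was at the start of the episode above 0.02 m or angle between any of petri_dish, dropper_bottle's own z axis and vertical above 0.5 rad).
It also fails if it takes over 70 s, if anything falls off the work surface, if the arm or the gripper's body presses on something with over 40 N, if the wrist force passes 120 N, or if a joint passes its speed limit or range.

## Working session

There is one attempt and no reset: what is moved stays moved. The work goes in short steps, Python scripts to look and compute and a tool call to move; the robot and the scene stay as the last step left them, time stands still between calls to the robot, and variables do not carry over. Pictures are saved under pics/ and viewed, about 8 in all and at most 12, crops included, and the job is handed in when it is done.

Besides the shell and the picture viewer there is one more tool, called after "Call:" by a JSON object that holds its "api" and its "payload", one argument or row to a line. move_arm: Moves the arm, as the interface text tells. Its arguments: {"type":"object","properties":{"moves":{"type":"array","items":{"type":"object","properties":{"gripper":{"type":"number"},"x":{"type":"number"},"y":{"type":"number"},"z":{"type":"number"},"roll":{"type":"number"}}}}},"required":["moves"]}

```bash
mkdir -p pics; cat > h.py <<'E'
import numpy as np, cv2
from bench import ctrl
def snap(n,tag):
    c=ctrl.camera(n); cv2.imwrite(f'pics/{tag}.png',c['img'][:,:,::-1]); np.savez(f'pics/{tag}.npz',**{k:v for k,v in c.items() if not isinstance(v,str)}); return c
E
python3 - <<'E'
from h import *
for n in('scene','top'):
    c=snap(n,n+'0'); print(n,{k:v for k,v in c.items() if k!='img'})
o=ctrl.get_obs();print(o)
a=cv2.imread('pics/scene0.png');b=cv2.imread('pics/top0.png')
E
```

```text
scene {'fx': 421.5050183528371, 'fy': 421.5050183528371, 'cx': 321.53383578442515, 'cy': 197.17329449575996, 'world_from_camera': array([[-0.7735179 ,  0.32390828, -0.54475085, -0.3237431 ],
       [-0.63365701, -0.37870849,  0.67458036,  0.82089555],
       [ 0.01220039,  0.86698518,  0.49818455,  0.82879717],
       [ 0.        ,  0.        ,  0.        ,  1.        ]])}
top {'fx': 409.39840602986766, 'fy': 409.39840602986766, 'cx': 314.9804828570726, 'cy': 193.27244329752818, 'world_from_camera': array([[-0.00446904,  0.99765659, -0.06827409,  0.35170239],
       [-0.9998966 , -0.00352503,  0.01394109, -0.14954258],
       [ 0.01366776,  0.06832934,  0.99756919,  1.61062268],
       [ 0.        ,  0.        ,  0.        ,  1.        ]])}
{'time_s': 0.1, 'q': array([-1.32630358e+00,  1.81446003e-01,  1.60788615e+00,  2.50302890e-06,
        1.35376070e+00, -2.06267106e-01]), 'dq': array([ 0.00225684,  0.00041126,  0.00074221, -0.00042337,  0.00125799,
        0.00153976]), 'joint_efforts': array([ 9.04454937e-04, -4.45875120e+01, -3.52235270e+01, -2.94288975e-04,
        4.14193841e-03,  3.90625388e-06]), 'eef_pos': array([ 0.25047807, -0.51733613,  0.40389626]), 'eef_rot': array([-5.21046905e-04,  8.47245043e-01, -5.31201727e-01, -5.39592776e-04]), 'wrist_force': array([ 0.16838398,  0.77416386, -0.23937168]), 'torque': array([-0.04986948,  0.02483914, -0.0266198 ]), 'opening': 1.0003961873340874}
```

View pics/top0.png

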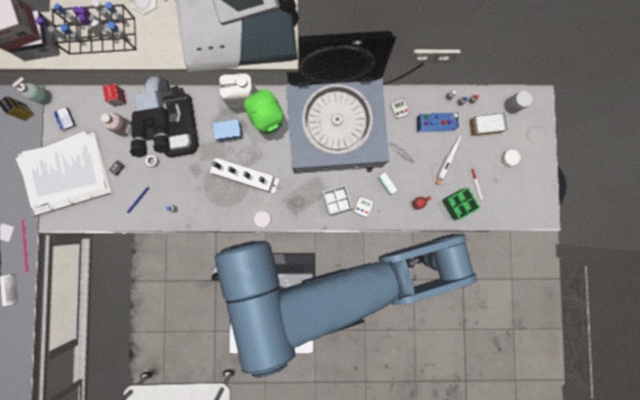

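View pics/scene0.png

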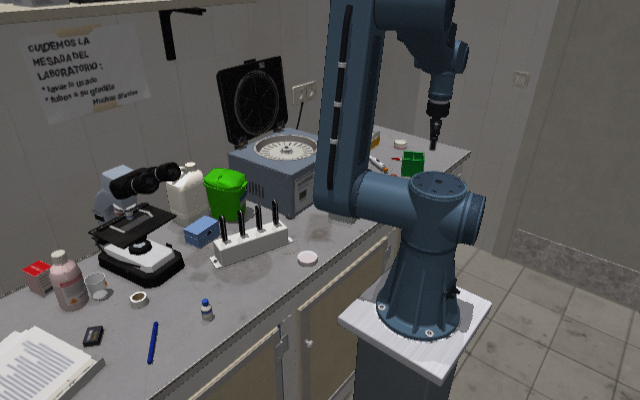

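```bash
cat >> h.py <<'E'
def ray(c,u,v,T=None):
    T=c['world_from_camera'] if T is None else T
    d=T[:3,:3]@np.array([(u-c['cx'])/c['fx'],-(v-c['cy'])/c['fy'],-1.]); return T[:3,3],d/np.linalg.norm(d)
def plane(c,u,v,z,T=None):
    o,d=ray(c,u,v,T); return o+d*(z-o[2])/d[2]
def tri(r1,r2):
    (o1,d1),(o2,d2)=r1,r2
    s=np.linalg.lstsq(np.c_[d1,-d2],o2-o1,rcond=None)[0]
    a,b=o1+d1*s[0],o2+d2*s[1]; return (a+b)/2,np.linalg.norm(a-b)
E
python3 - <<'E'
from h import *
t=dict(np.load('pics/top0.npz'))
for n,u,v,z in[('blockL',213,165,.065),('blockR',274,185,.065),('caddy',337,201,.08),('green',461,203,.08),('petri',262,218,.016),('bottle',172,208,.06),('centrifuge c',312,171,.15)]: print(n,plane(t,u,v,z).round(3))
a=cv2.imread('pics/top0.png')[140:235,150:390];b=cv2.imread('pics/scene0.png')[185:275,200:370]
a=cv2.resize(a,None,fx=3.3,fy=3.3,interpolation=2);b=cv2.resize(b,(792,286),interpolation=2)
b=cv2.resize(cv2.imread('pics/scene0.png')[190:275,200:400],(792,280),interpolation=2)
cv2.imwrite('pics/c1.png',np.vstack([a[:, :792],b]))
E
```

```text
blockL [0.566 0.215 0.065]
blockR [ 0.489 -0.016  0.065]
caddy [ 0.427 -0.253  0.08 ]
green [ 0.418 -0.72   0.08 ]
petri [0.365 0.034 0.016]
bottle [0.404 0.368 0.06 ]
centrifuge c [ 0.532 -0.16   0.15 ]
```

View pics/c1.png

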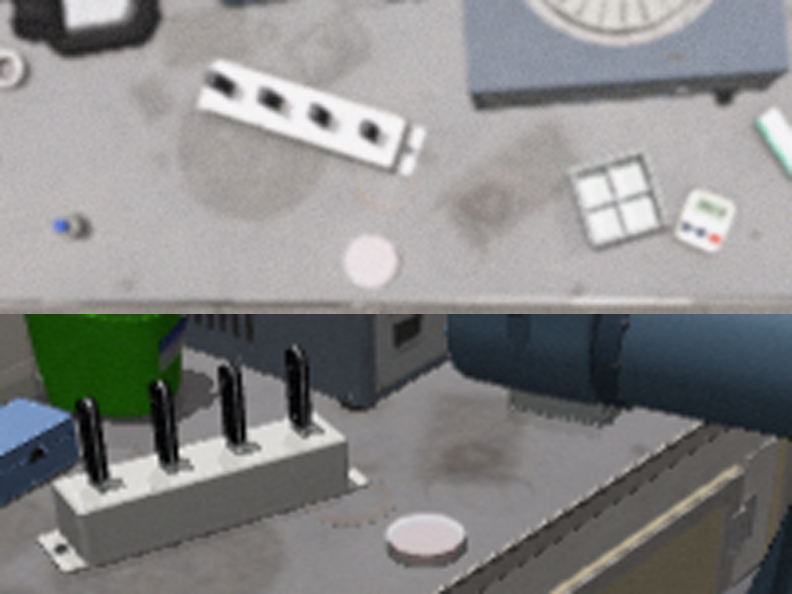

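```bash
python3 - <<'E'
from h import *
t=dict(np.load('pics/top0.npz'));s=dict(np.load('pics/scene0.npz'))
for a,b in zip([(214.5,163.6),(229.4,168.5),(244.2,173.9),(260.3,178.5)],[(222.2,216.1),(239.9,211),(257.8,205.5),(274.5,200.3)]):
    p,e=tri(ray(t,*a),ray(s,*b)); print(p.round(3),round(e,4))
print(ctrl.camera('wrist')['tool_from_camera'].round(3))
E
```

```text
[0.56  0.189 0.158] 0.0033
[0.542 0.136 0.158] 0.0036
[0.522 0.082 0.161] 0.0024
[0.506 0.026 0.16 ] 0.0035
[[ 1.     0.001  0.001  0.001]
 [ 0.001 -0.964 -0.265 -0.067]
 [ 0.     0.265 -0.964  0.031]
 [ 0.     0.     0.     1.   ]]
```

Call:
{"api": "move_arm", "payload": {
  "moves": [
    {"z": -1},
    {"roll": -10,"z": -1},
    {"roll": -10},
    {"roll": -10},
    {"roll": -10}
  ]
}}

```text
validation failed for argument at $.mo...
```

Call:
{"api": "move_arm", "payload": {
  "moves": [
    {"gripper": 100,"x": 0,"y": 0,"z": -1,"roll": 0},
    {"gripper": 100,"x": 0,"y": 0,"z": -1,"roll": -10},
    {"gripper": 100,"x": 0,"y": 0,"z": 0,"roll": -10},
    {"gripper": 100,"x": 0,"y": 0,"z": 0,"roll": -10},
    {"gripper": 100,"x": 0,"y": 0,"z": 0,"roll": -10}
  ]
}}

```text
time_s: 0.78
eef_pos: [0.2505, -0.5177, 0.4255]
eef_rot: [0.0, 0.978, -0.207, 0.0]
wrist_force: [0.2, -0.5, 0.1]
opening: 1.0
```

```bash
cat >> h.py <<'E'
from scipy.spatial.transform import Rotation as R
def tool():
    o=ctrl.get_obs(); q=o['eef_rot']; T=np.eye(4); T[:3,:3]=R.from_quat([*q[1:],q[0]]).as_matrix(); T[:3,3]=o['eef_pos']; return T,o
def plan(x,y,z,yaw=None):
    T,o=tool(); d=T[:3,:3].T@(np.array([x,y,z])-T[:3,3])*100
    w=np.degrees(np.arctan2(T[1,0],T[0,0])); print('t',round(o['time_s'],2),'pos',T[:3,3].round(4),'yaw',w.round(2),'open',round(o['opening'],3),'F',o['wrist_force'].round(2))
    print('shift cm (tool)',d.round(2), 'roll', None if yaw is None else round(w-yaw,2))
E
python3 -c "
from h import *
plan(.48,.10,.46,-18.3)"
```

```text
t 0.78 pos [ 0.2505 -0.5177  0.4255] yaw -23.84 open 1.0 F [ 0.15 -0.48  0.08]
shift cm (tool) [ -3.98 -65.77  -3.49] roll -5.54
```

Call:
{"api": "move_arm", "payload": {
  "moves": [
    {"gripper": 100,"x": 1,"y": -6,"z": -0.7,"roll": -5.5},
    {"gripper": 100,"x": 1,"y": -6,"z": -0.7,"roll": 0},
    {"gripper": 100,"x": 1,"y": -6,"z": -0.7,"roll": 0},
    {"gripper": 100,"x": 1,"y": -6,"z": -0.7,"roll": 0},
    {"gripper": 100,"x": 1,"y": -6,"z": -0.7,"roll": 0}
  ]
}}

```text
time_s: 1.4
eef_pos: [0.3995, -0.2505, 0.4609]
eef_rot: [0.0, 0.987, -0.162, 0.001]
wrist_force: [1.2, -0.7, 0.5]
opening: 1.003
```

```bash
python3 -c "
from h import *
T,o=tool();np.save('pics/w0T.npy',T);snap('wrist','w0')
T,o=tool();print(o['dq'].round(3))
plan(.47,.11,.46,-18.3)"
```

```text
[-0.099  0.027 -0.023 -0.03  -0.03  -0.177]
t 1.45 pos [ 0.4019 -0.2452  0.4619] yaw -18.41 open 0.999 F [2.28 5.6  0.44]
shift cm (tool) [ -4.75 -35.85   0.3 ] roll -0.11
```

View pics/w0.png

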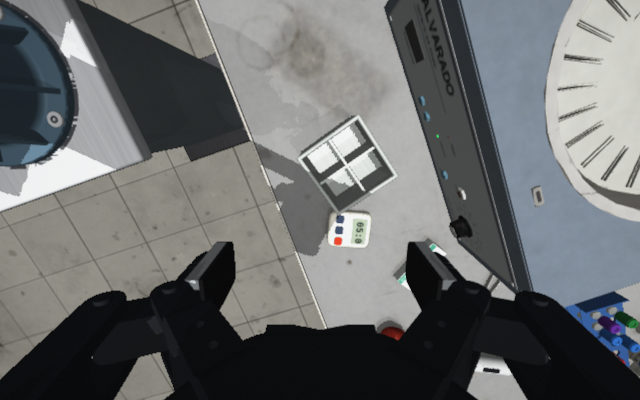

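Call:
{"api": "move_arm", "payload": {
  "moves": [
    {"gripper": 100,"x": -1,"y": -6,"z": 0,"roll": 0},
    {"gripper": 100,"x": -1,"y": -6,"z": 0,"roll": 0},
    {"gripper": 100,"x": -1,"y": -6,"z": 0,"roll": 0},
    {"gripper": 100,"x": -1,"y": -6,"z": 0,"roll": 0},
    {"gripper": 100,"x": -1,"y": -6,"z": 0,"roll": 0}
  ]
}}

```text
time_s: 2.08
eef_pos: [0.4476, 0.0496, 0.4607]
eef_rot: [0.0, 0.987, -0.162, 0.001]
wrist_force: [0.9, 0.4, 1.1]
opening: 1.001
```

Call:
{"api": "move_arm", "payload": {
  "moves": [
    {"gripper": 60,"x": 0,"y": -4,"z": 0,"roll": 0},
    {"gripper": 60,"x": 0,"y": 0,"z": 0,"roll": 0},
    {"gripper": 60,"x": 0,"y": 0,"z": 0,"roll": 0}
  ]
}}

```text
time_s: 2.45
eef_pos: [0.4604, 0.0854, 0.46]
eef_rot: [0.0, 0.987, -0.162, 0.0]
wrist_force: [-0.1, 0.7, 0.6]
opening: 0.606
```

```bash
python3 -c "
from h import *
T,o=tool();np.save('pics/w1T.npy',T);snap('wrist','w1')
T,o=tool();print(o['dq'].round(3))
plan(.47,.11,.46,-18.3)"
```

```text
[-0.017 -0.002  0.004  0.    -0.002  0.004]
t 2.5 pos [0.4604 0.085  0.4599] yaw -18.71 open 0.602 F [-0.48 -0.33  0.17]
shift cm (tool) [ 0.11 -2.68 -0.01] roll -0.41
```

View pics/w1.png

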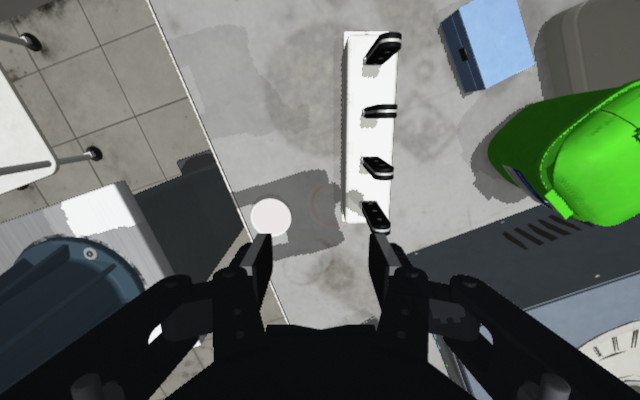

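Call:
{"api": "move_arm", "payload": {
  "moves": [
    {"gripper": 60,"x": 4,"y": -3,"z": 0,"roll": -0.4},
    {"gripper": 60,"x": 3,"y": -2,"z": 0,"roll": 0},
    {"gripper": 60,"x": 0,"y": 0,"z": 0,"roll": 0},
    {"gripper": 60,"x": 0,"y": 0,"z": 0,"roll": 0}
  ]
}}

```text
time_s: 3.0
eef_pos: [0.5423, 0.1098, 0.4594]
eef_rot: [0.0, 0.987, -0.16, -0.001]
wrist_force: [0.1, -0.2, 0.1]
opening: 0.594
```

```bash
python3 -c "
from h import *
T,o=tool();np.save('pics/w2T.npy',T);snap('wrist','w2')
a=cv2.imread('pics/w2.png');b=cv2.imread('pics/w1.png')
plan(.47,.11,.46,-18.3)
cv2.imwrite('pics/c2.png',np.hstack([cv2.resize(a[20:270,230:430],None,fx=2.2,fy=2.2),cv2.resize(b[20:270,320:420],None,fx=2.2,fy=2.2)]))"
```

```text
t 3.05 pos [0.5421 0.11   0.4597] yaw -18.35 open 0.6 F [ 0.45 -0.47 -0.16]
shift cm (tool) [-6.84  2.27 -0.03] roll -0.05
```

View pics/c2.png

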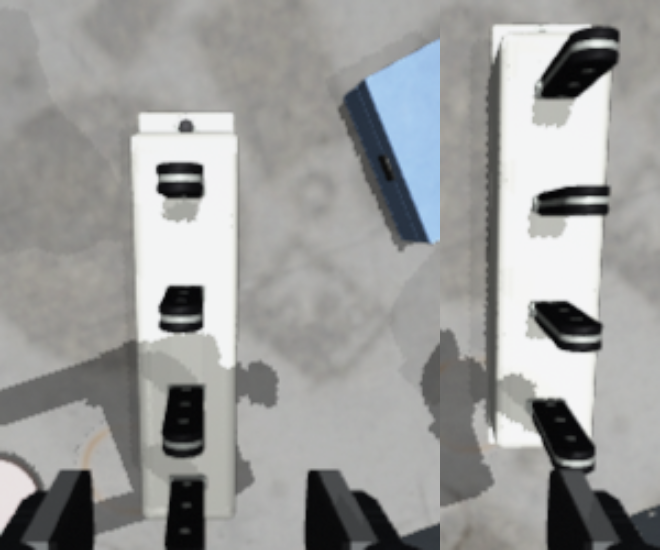

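```bash
python3 - <<'E'
from h import *
def L(n):
    c=dict(np.load(f'pics/{n}.npz'));return c,np.load(f'pics/{n}T.npy')@c['tool_from_camera']
c2,W2=L('w2');c1,W1=L('w1')
P=lambda x,y:(230+x/2.2,20+y/2.2)
Q=lambda x,y:(320+(x-440)/2.2,20+y/2.2)
# sub-pixel edges by thresholds
g=c2['img'].astype(int).min(2)
for v in(90,120,140,160,230,245):
    r=g[v,270:360]; e=np.where(r>(205 if v<170 else 150))[0]; a,b=270+e[0],270+e[-1]+1
    pa,pb=plane(c2,a,v,.065,W2),plane(c2,b,v,.065,W2); print(v,a,b,pa.round(4),pb.round(4),'mid',((pa+pb)/2).round(4),np.linalg.norm(pa-pb).round(4))
K=[plane(c2,*P(*p),.065,W2) for p in[(133,135),(238,135),(144,517),(234,517)]]
print(np.round(K,4)); m=np.mean(K,0); d=K[0]+K[1]-K[2]-K[3]; print('centre',m.round(4),'len',np.linalg.norm(d/2),'yaw y',np.degrees(np.arctan2(d[1],d[0])))
# handle top: end of the steel band (w2,w1)
for a,b in[((180,180),(598,42)),((181,324),(607,200)),((183,450),(585,343))]:
    p,e=tri(ray(c2,*P(*a),W2),ray(c1,*Q(*b),W1)); print('hand',p.round(4),round(e,4))
# corner heights w1: far right and near right top corners
p,e=tri(ray(c2,*P(238,135),W2),ray(c1,*Q(611,34),W1)); print('corner',p.round(4),e)
p,e=tri(ray(c2,*P(133,135),W2),ray(c1,*Q(504,34),W1)); print('corner',p.round(4),e)
# caddy from w0
c0,W0=L('w0')
C=[plane(c0,*p,.08,W0) for p in[(299,158),(355,115),(396,174),(342,211)]]
print(np.round(C,4),np.mean(C,0).round(4),[np.linalg.norm(C[i]-C[i-1]).round(4) for i in range(4)])
for i in range(4):
    d=C[i]-C[i-1];print(np.degrees(np.arctan2(d[1],d[0])).round(1))
E
```

```text
90 290 337 [0.5398 0.2147 0.065 ] [0.593 0.197 0.065] mid [0.5664 0.2059 0.065 ] 0.0561
120 291 337 [0.5291 0.1819 0.065 ] [0.5826 0.164  0.065 ] mid [0.5559 0.1729 0.065 ] 0.0564
140 292 337 [0.5221 0.1588 0.065 ] [0.5753 0.141  0.065 ] mid [0.5487 0.1499 0.065 ] 0.0561
160 292 337 [0.5135 0.1353 0.065 ] [0.5678 0.1172 0.065 ] mid [0.5407 0.1263 0.065 ] 0.0572
230 270 360 [0.4527 0.0551 0.065 ] [0.5687 0.0164 0.065 ] mid [0.5107 0.0358 0.065 ] 0.1223
245 273 360 [0.4486 0.0331 0.065 ] [ 0.5625 -0.0049  0.065 ] mid [0.5055 0.0141 0.065 ] 0.12
[[ 0.5436  0.2236  0.065 ]
 [ 0.5972  0.2057  0.065 ]
 [ 0.4729  0.009   0.065 ]
 [ 0.527  -0.009   0.065 ]]
centre [0.5352 0.1073 0.065 ] len 0.22593380869244511 yaw y 71.81553829518299
hand [0.5609 0.1891 0.1595] 0.0015
hand [0.5442 0.1343 0.1782] 0.0021
hand [0.5248 0.0777 0.1603] 0.0001
corner [0.5978 0.2066 0.058 ] 0.0005240926920438662
corner [0.5434 0.224  0.0623] 0.00013187200505421695
[[ 0.3826 -0.2243  0.08  ]
 [ 0.462  -0.198   0.08  ]
 [ 0.4897 -0.2817  0.08  ]
 [ 0.4117 -0.3061  0.08  ]] [ 0.4365 -0.2525  0.08  ] [np.float64(0.0868), np.float64(0.0837), np.float64(0.0882), np.float64(0.0817)]
109.6
18.3
-71.7
-162.6
```

Call:
{"api": "move_arm", "payload": {
  "moves": [
    {"gripper": 45,"x": -0.6,"y": -2.45,"z": 3,"roll": 0},
    {"gripper": 45,"x": 0,"y": 0,"z": 5,"roll": 0},
    {"gripper": 45,"x": 0,"y": 0,"z": 0,"roll": 0},
    {"gripper": 45,"x": 0,"y": 0,"z": 0,"roll": 0}
  ]
}}

```text
time_s: 3.55
eef_pos: [0.5449, 0.1357, 0.3817]
eef_rot: [-0.0, 0.987, -0.159, 0.001]
wrist_force: [0.5, -0.7, 0.3]
opening: 0.448
```

```bash
python3 -c "
from h import *
T,o=tool();np.save('pics/w3T.npy',T);snap('wrist','w3')
a=cv2.imread('pics/w3.png')
plan(.544,.1349,.28,-18.2)"
```

```text
t 3.6 pos [0.5452 0.1357 0.3824] yaw -18.3 open 0.448 F [-0.24 -0.51  0.83]
shift cm (tool) [-0.13  0.13 10.24] roll -0.1
```

View pics/w3.png

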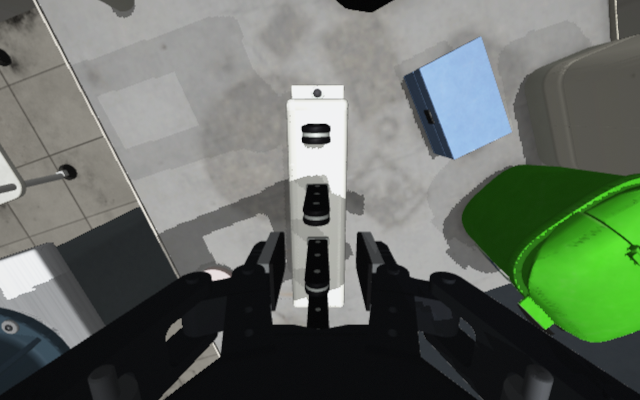

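Call:
{"api": "move_arm", "payload": {
  "moves": [
    {"gripper": 45,"x": -0.1,"y": 0.1,"z": 4,"roll": 0},
    {"gripper": 45,"x": 0,"y": 0,"z": 4,"roll": 0},
    {"gripper": 45,"x": 0,"y": 0,"z": 2.2,"roll": 0},
    {"gripper": 45,"x": 0,"y": 0,"z": 0,"roll": 0},
    {"gripper": 45,"x": 0,"y": 0,"z": 0,"roll": 0}
  ]
}}

```text
time_s: 4.22
eef_pos: [0.5445, 0.1354, 0.2802]
eef_rot: [-0.0, 0.987, -0.159, 0.002]
wrist_force: [0.5, 0.1, -0.6]
opening: 0.451
```

Call:
{"api": "move_arm", "payload": {
  "moves": [
    {"gripper": 45,"x": 0.3,"y": 0,"z": 0,"roll": 0},
    {"gripper": 45,"x": 0.3,"y": 0,"z": 0,"roll": 0},
    {"gripper": 45,"x": 0,"y": 0,"z": 0,"roll": 0}
  ]
}}

```text
time_s: 4.6
eef_pos: [0.5495, 0.1335, 0.2782]
eef_rot: [-0.0, 0.987, -0.159, 0.0]
wrist_force: [-0.3, -0.2, 0.4]
opening: 0.454
```

Call:
{"api": "move_arm", "payload": {
  "moves": [
    {"gripper": 45,"x": 0.1,"y": 0,"z": 0,"roll": 0},
    {"gripper": 45,"x": 0.1,"y": 0,"z": 0,"roll": 0},
    {"gripper": 45,"x": 0,"y": 0,"z": 0,"roll": 0}
  ]
}}

```text
time_s: 4.97
eef_pos: [0.551, 0.1329, 0.2776]
eef_rot: [0.0, 0.987, -0.159, -0.0]
wrist_force: [-1.3, -0.4, -0.6]
opening: 0.448
```

Call:
{"api": "move_arm", "payload": {
  "moves": [
    {"gripper": 45,"x": 0.1,"y": 0,"z": 0,"roll": 0},
    {"gripper": 45,"x": 0.1,"y": 0,"z": 0,"roll": 0},
    {"gripper": 45,"x": 0,"y": 0,"z": 0,"roll": 0}
  ]
}}

```text
time_s: 5.35
eef_pos: [0.553, 0.1323, 0.2777]
eef_rot: [-0.0, 0.987, -0.159, -0.0]
wrist_force: [-0.7, 0.4, 0.5]
opening: 0.447
```

Call:
{"api": "move_arm", "payload": {
  "moves": [
    {"gripper": 45,"x": 0.1,"y": 0,"z": 0,"roll": 0},
    {"gripper": 45,"x": 0,"y": 0,"z": 0,"roll": 0}
  ]
}}

```text
time_s: 5.6
eef_pos: [0.5539, 0.132, 0.2777]
eef_rot: [-0.0, 0.987, -0.159, -0.0]
wrist_force: [-0.9, 0.2, 0.8]
opening: 0.448
```

Call:
{"api": "move_arm", "payload": {
  "moves": [
    {"gripper": 45,"x": 0.1,"y": 0,"z": 0,"roll": 0},
    {"gripper": 45,"x": 0,"y": 0,"z": 0,"roll": 0}
  ]
}}

```text
time_s: 5.85
eef_pos: [0.5548, 0.1317, 0.2777]
eef_rot: [-0.0, 0.987, -0.159, -0.0]
wrist_force: [-1.3, 0.7, 1.6]
opening: 0.451
```

Call:
{"api": "move_arm", "payload": {
  "moves": [
    {"gripper": 45,"x": 0.1,"y": 0,"z": 0,"roll": 0},
    {"gripper": 45,"x": 0,"y": 0,"z": 0,"roll": 0}
  ]
}}

```text
time_s: 6.1
eef_pos: [0.5557, 0.1315, 0.2777]
eef_rot: [-0.0, 0.987, -0.159, -0.0]
wrist_force: [-2.1, 0.7, 2.2]
opening: 0.45
```

Call:
{"api": "move_arm", "payload": {
  "moves": [
    {"gripper": 45,"x": 0.1,"y": 0,"z": 0,"roll": 0},
    {"gripper": 45,"x": 0,"y": 0,"z": 0,"roll": 0}
  ]
}}

```text
time_s: 6.35
eef_pos: [0.5563, 0.1313, 0.2776]
eef_rot: [-0.0, 0.987, -0.159, -0.001]
wrist_force: [-5.0, 1.6, 5.7]
opening: 0.451
```

Call:
{"api": "move_arm", "payload": {
  "moves": [
    {"gripper": 45,"x": -0.7,"y": 0,"z": 0,"roll": 0},
    {"gripper": 45,"x": -0.7,"y": 0,"z": 0,"roll": 0},
    {"gripper": 45,"x": -0.3,"y": 0,"z": 0,"roll": 0},
    {"gripper": 45,"x": -0.2,"y": 0,"z": 0,"roll": 0},
    {"gripper": 45,"x": 0,"y": 0,"z": 0,"roll": 0}
  ]
}}

```text
time_s: 6.98
eef_pos: [0.5386, 0.1371, 0.2778]
eef_rot: [0.0, 0.987, -0.159, 0.0]
wrist_force: [-0.4, -0.1, 0.5]
opening: 0.449
```

Call:
{"api": "move_arm", "payload": {
  "moves": [
    {"gripper": 45,"x": -0.1,"y": 0,"z": 0,"roll": 0},
    {"gripper": 45,"x": 0,"y": 0,"z": 0,"roll": 0}
  ]
}}

```text
time_s: 7.22
eef_pos: [0.5378, 0.1373, 0.2777]
eef_rot: [-0.0, 0.987, -0.159, 0.0]
wrist_force: [-0.5, 0.5, 0.4]
opening: 0.451
```

Call:
{"api": "move_arm", "payload": {
  "moves": [
    {"gripper": 45,"x": -0.1,"y": 0,"z": 0,"roll": 0},
    {"gripper": 45,"x": 0,"y": 0,"z": 0,"roll": 0}
  ]
}}

```text
time_s: 7.48
eef_pos: [0.5367, 0.1377, 0.2777]
eef_rot: [-0.0, 0.987, -0.159, -0.0]
wrist_force: [0.2, 0.3, 0.1]
opening: 0.449
```

Call:
{"api": "move_arm", "payload": {
  "moves": [
    {"gripper": 45,"x": -0.1,"y": 0,"z": 0,"roll": 0},
    {"gripper": 45,"x": 0,"y": 0,"z": 0,"roll": 0}
  ]
}}

```text
time_s: 7.72
eef_pos: [0.5358, 0.138, 0.2777]
eef_rot: [-0.0, 0.987, -0.159, -0.0]
wrist_force: [0.3, 0.6, -0.5]
opening: 0.453
```

Call:
{"api": "move_arm", "payload": {
  "moves": [
    {"gripper": 45,"x": -0.1,"y": 0,"z": 0,"roll": 0},
    {"gripper": 45,"x": -0.1,"y": 0,"z": 0,"roll": 0},
    {"gripper": 45,"x": 0,"y": 0,"z": 0,"roll": 0}
  ]
}}

```text
time_s: 8.1
eef_pos: [0.5338, 0.1386, 0.2777]
eef_rot: [-0.0, 0.987, -0.159, -0.0]
wrist_force: [0.0, -0.3, 0.1]
opening: 0.449
```

Call:
{"api": "move_arm", "payload": {
  "moves": [
    {"gripper": 45,"x": -0.1,"y": 0,"z": 0,"roll": 0},
    {"gripper": 45,"x": 0,"y": 0,"z": 0,"roll": 0}
  ]
}}

```text
time_s: 8.35
eef_pos: [0.533, 0.1389, 0.2778]
eef_rot: [-0.0, 0.987, -0.159, 0.0]
wrist_force: [0.1, -0.1, 1.3]
opening: 0.447
```

Call:
{"api": "move_arm", "payload": {
  "moves": [
    {"gripper": 45,"x": -0.1,"y": 0,"z": 0,"roll": 0},
    {"gripper": 45,"x": 0,"y": 0,"z": 0,"roll": 0}
  ]
}}

```text
time_s: 8.6
eef_pos: [0.532, 0.1392, 0.2777]
eef_rot: [-0.0, 0.987, -0.159, 0.0]
wrist_force: [-0.0, 0.4, 0.3]
opening: 0.452
```

Call:
{"api": "move_arm", "payload": {
  "moves": [
    {"gripper": 45,"x": -0.1,"y": 0,"z": 0,"roll": 0},
    {"gripper": 45,"x": 0,"y": 0,"z": 0,"roll": 0}
  ]
}}

```text
time_s: 8.85
eef_pos: [0.5311, 0.1396, 0.2778]
eef_rot: [-0.0, 0.987, -0.159, 0.0]
wrist_force: [-0.2, 0.3, 0.6]
opening: 0.449
```

Call:
{"api": "move_arm", "payload": {
  "moves": [
    {"gripper": 45,"x": -0.1,"y": 0,"z": 0,"roll": 0},
    {"gripper": 45,"x": 0,"y": 0,"z": 0,"roll": 0}
  ]
}}

```text
time_s: 9.1
eef_pos: [0.5302, 0.1399, 0.2779]
eef_rot: [-0.0, 0.987, -0.159, 0.0]
wrist_force: [1.5, 0.2, 1.9]
opening: 0.45
```

Call:
{"api": "move_arm", "payload": {
  "moves": [
    {"gripper": 45,"x": -0.1,"y": 0,"z": 0,"roll": 0},
    {"gripper": 45,"x": 0,"y": 0,"z": 0,"roll": 0}
  ]
}}

```text
time_s: 9.35
eef_pos: [0.5293, 0.1402, 0.2779]
eef_rot: [-0.0, 0.987, -0.159, 0.0]
wrist_force: [1.0, -0.3, 2.0]
opening: 0.449
```

Call:
{"api": "move_arm", "payload": {
  "moves": [
    {"gripper": 45,"x": -0.1,"y": 0,"z": 0,"roll": 0},
    {"gripper": 45,"x": 0,"y": 0,"z": 0,"roll": 0}
  ]
}}

```text
time_s: 9.6
eef_pos: [0.5286, 0.1404, 0.278]
eef_rot: [-0.0, 0.987, -0.159, 0.001]
wrist_force: [3.1, -1.1, 1.8]
opening: 0.452
```

Call:
{"api": "move_arm", "payload": {
  "moves": [
    {"gripper": 45,"x": -0.1,"y": 0,"z": 0,"roll": 0},
    {"gripper": 45,"x": 0,"y": 0,"z": 0,"roll": 0}
  ]
}}

```text
time_s: 9.85
eef_pos: [0.528, 0.1406, 0.2782]
eef_rot: [-0.0, 0.987, -0.159, 0.001]
wrist_force: [5.7, -2.5, 1.1]
opening: 0.449
```

Call:
{"api": "move_arm", "payload": {
  "moves": [
    {"gripper": 45,"x": 1.5,"y": 0,"z": 0,"roll": 0},
    {"gripper": 45,"x": 0,"y": -3,"z": 0,"roll": 0},
    {"gripper": 45,"x": 0,"y": -2.8,"z": 0,"roll": 0},
    {"gripper": 45,"x": 0.6,"y": 0,"z": 0,"roll": 0},
    {"gripper": 45,"x": 0.1,"y": 0,"z": 0,"roll": 0}
  ]
}}

```text
time_s: 10.48
eef_pos: [0.5664, 0.1885, 0.2769]
eef_rot: [0.0, 0.987, -0.159, -0.001]
wrist_force: [0.0, -0.1, 0.4]
opening: 0.451
```

Call:
{"api": "move_arm", "payload": {
  "moves": [
    {"gripper": 45,"x": 0.1,"y": 0,"z": 0,"roll": 0},
    {"gripper": 45,"x": 0.1,"y": 0,"z": 0,"roll": 0},
    {"gripper": 45,"x": 0,"y": 0,"z": 0,"roll": 0}
  ]
}}

```text
time_s: 10.85
eef_pos: [0.5682, 0.188, 0.2778]
eef_rot: [0.0, 0.987, -0.159, -0.0]
wrist_force: [0.6, 0.4, 0.1]
opening: 0.452
```

Call:
{"api": "move_arm", "payload": {
  "moves": [
    {"gripper": 45,"x": 0.1,"y": 0,"z": 0,"roll": 0},
    {"gripper": 45,"x": 0,"y": 0,"z": 0,"roll": 0}
  ]
}}

```text
time_s: 11.1
eef_pos: [0.5692, 0.188, 0.2778]
eef_rot: [-0.0, 0.987, -0.159, 0.0]
wrist_force: [-0.8, 0.3, -0.3]
opening: 0.45
```

Call:
{"api": "move_arm", "payload": {
  "moves": [
    {"gripper": 45,"x": 0.1,"y": 0,"z": 0,"roll": 0},
    {"gripper": 45,"x": 0,"y": 0,"z": 0,"roll": 0}
  ]
}}

```text
time_s: 11.35
eef_pos: [0.5702, 0.1877, 0.2777]
eef_rot: [0.0, 0.987, -0.159, -0.0]
wrist_force: [0.2, 0.9, 0.3]
opening: 0.449
```

Call:
{"api": "move_arm", "payload": {
  "moves": [
    {"gripper": 45,"x": 0.1,"y": 0,"z": 0,"roll": 0},
    {"gripper": 45,"x": 0,"y": 0,"z": 0,"roll": 0}
  ]
}}

```text
time_s: 11.6
eef_pos: [0.5709, 0.1875, 0.2777]
eef_rot: [-0.0, 0.987, -0.159, -0.0]
wrist_force: [-2.0, 0.9, 1.2]
opening: 0.446
```

Call:
{"api": "move_arm", "payload": {
  "moves": [
    {"gripper": 45,"x": 0.1,"y": 0,"z": 0,"roll": 0},
    {"gripper": 45,"x": 0,"y": 0,"z": 0,"roll": 0}
  ]
}}

```text
time_s: 11.85
eef_pos: [0.5716, 0.1873, 0.2777]
eef_rot: [-0.0, 0.987, -0.159, -0.001]
wrist_force: [-5.8, 1.6, 4.1]
opening: 0.449
```

Call:
{"api": "move_arm", "payload": {
  "moves": [
    {"gripper": 45,"x": 0.1,"y": 0,"z": 0,"roll": 0},
    {"gripper": 45,"x": 0,"y": 0,"z": 0,"roll": 0}
  ]
}}

```text
time_s: 12.1
eef_pos: [0.5721, 0.1873, 0.2776]
eef_rot: [-0.0, 0.987, -0.159, -0.002]
wrist_force: [-7.3, 1.2, 5.8]
opening: 0.452
```

Call:
{"api": "move_arm", "payload": {
  "moves": [
    {"gripper": 45,"x": 0.1,"y": 0,"z": 0,"roll": 0},
    {"gripper": 45,"x": 0,"y": 0,"z": 0,"roll": 0}
  ]
}}

```text
time_s: 12.35
eef_pos: [0.5726, 0.1872, 0.2776]
eef_rot: [-0.0, 0.987, -0.159, -0.002]
wrist_force: [-9.0, 3.0, 8.7]
opening: 0.452
```

Call:
{"api": "move_arm", "payload": {
  "moves": [
    {"gripper": 45,"x": 0.1,"y": 0,"z": 0,"roll": 0},
    {"gripper": 45,"x": 0,"y": 0,"z": 0,"roll": 0}
  ]
}}

```text
time_s: 12.6
eef_pos: [0.5731, 0.1871, 0.2776]
eef_rot: [-0.0, 0.987, -0.158, -0.003]
wrist_force: [-11.7, 3.1, 9.4]
opening: 0.45
```

Call:
{"api": "move_arm", "payload": {
  "moves": [
    {"gripper": 45,"x": -1.2,"y": 0,"z": 0,"roll": 0},
    {"gripper": 45,"x": -0.7,"y": 0,"z": 0,"roll": 0},
    {"gripper": 45,"x": -0.2,"y": 0,"z": 0,"roll": 0},
    {"gripper": 45,"x": -0.2,"y": 0,"z": 0,"roll": 0},
    {"gripper": 45,"x": 0,"y": 0,"z": 0,"roll": 0}
  ]
}}

```text
time_s: 13.22
eef_pos: [0.5532, 0.1933, 0.2777]
eef_rot: [-0.0, 0.987, -0.159, 0.0]
wrist_force: [0.0, 0.3, 0.4]
opening: 0.452
```

Call:
{"api": "move_arm", "payload": {
  "moves": [
    {"gripper": 45,"x": -0.1,"y": 0,"z": 0,"roll": 0},
    {"gripper": 45,"x": -0.1,"y": 0,"z": 0,"roll": 0},
    {"gripper": 45,"x": 0,"y": 0,"z": 0,"roll": 0}
  ]
}}

```text
time_s: 13.6
eef_pos: [0.5512, 0.194, 0.2778]
eef_rot: [-0.0, 0.987, -0.159, 0.0]
wrist_force: [0.7, -0.0, 0.8]
opening: 0.451
```

Call:
{"api": "move_arm", "payload": {
  "moves": [
    {"gripper": 45,"x": -0.1,"y": 0,"z": 0,"roll": 0},
    {"gripper": 45,"x": 0,"y": 0,"z": 0,"roll": 0}
  ]
}}

```text
time_s: 13.85
eef_pos: [0.5502, 0.1943, 0.2778]
eef_rot: [-0.0, 0.987, -0.159, 0.0]
wrist_force: [1.1, -0.2, 0.5]
opening: 0.452
```

Call:
{"api": "move_arm", "payload": {
  "moves": [
    {"gripper": 45,"x": -0.1,"y": 0,"z": 0,"roll": 0},
    {"gripper": 45,"x": 0,"y": 0,"z": 0,"roll": 0}
  ]
}}

```text
time_s: 14.1
eef_pos: [0.5495, 0.1945, 0.2779]
eef_rot: [-0.0, 0.987, -0.159, 0.0]
wrist_force: [2.0, -0.7, 1.0]
opening: 0.454
```

Call:
{"api": "move_arm", "payload": {
  "moves": [
    {"gripper": 45,"x": -0.1,"y": 0,"z": 0,"roll": 0},
    {"gripper": 45,"x": 0,"y": 0,"z": 0,"roll": 0}
  ]
}}

```text
time_s: 14.35
eef_pos: [0.5488, 0.1947, 0.278]
eef_rot: [-0.0, 0.987, -0.159, 0.001]
wrist_force: [4.3, -1.9, -0.3]
opening: 0.45
```

Call:
{"api": "move_arm", "payload": {
  "moves": [
    {"gripper": 45,"x": -0.1,"y": 0,"z": 0,"roll": 0},
    {"gripper": 45,"x": 0,"y": 0,"z": 0,"roll": 0}
  ]
}}

```text
time_s: 14.6
eef_pos: [0.5483, 0.1949, 0.2781]
eef_rot: [-0.0, 0.987, -0.159, 0.002]
wrist_force: [6.9, -2.0, -2.2]
opening: 0.452
```

Call:
{"api": "move_arm", "payload": {
  "moves": [
    {"gripper": 45,"x": 1.3,"y": 0,"z": 0,"roll": 0},
    {"gripper": 45,"x": 0,"y": 3,"z": -0.5,"roll": 0},
    {"gripper": 45,"x": 0,"y": 4.3,"z": -0.5,"roll": 0},
    {"gripper": 45,"x": 0,"y": 4.3,"z": 0,"roll": 0},
    {"gripper": 45,"x": 0.6,"y": 0,"z": 0,"roll": 0}
  ]
}}

```text
time_s: 15.22
eef_pos: [0.5283, 0.0771, 0.2874]
eef_rot: [0.0, 0.987, -0.16, -0.001]
wrist_force: [0.3, 0.1, -0.1]
opening: 0.447
```

Call:
{"api": "move_arm", "payload": {
  "moves": [
    {"gripper": 45,"x": 0.2,"y": 0,"z": 0,"roll": 0},
    {"gripper": 45,"x": 0.1,"y": 0,"z": 0,"roll": 0},
    {"gripper": 45,"x": 0,"y": 0,"z": 0,"roll": 0}
  ]
}}

```text
time_s: 15.6
eef_pos: [0.532, 0.079, 0.2875]
eef_rot: [-0.0, 0.987, -0.158, -0.0]
wrist_force: [0.1, -0.4, 0.6]
opening: 0.447
```

Call:
{"api": "move_arm", "payload": {
  "moves": [
    {"gripper": 45,"x": 0.1,"y": 0,"z": 0,"roll": 0},
    {"gripper": 45,"x": 0,"y": 0,"z": 0,"roll": 0}
  ]
}}

```text
time_s: 15.85
eef_pos: [0.5328, 0.0782, 0.2877]
eef_rot: [0.0, 0.987, -0.158, -0.0]
wrist_force: [0.8, -0.7, 0.1]
opening: 0.448
```

Call:
{"api": "move_arm", "payload": {
  "moves": [
    {"gripper": 45,"x": 0.1,"y": 0,"z": 0,"roll": 0},
    {"gripper": 45,"x": 0,"y": 0,"z": 0,"roll": 0}
  ]
}}

```text
time_s: 16.1
eef_pos: [0.5338, 0.0775, 0.2877]
eef_rot: [-0.0, 0.987, -0.159, -0.0]
wrist_force: [0.3, 0.4, -0.5]
opening: 0.45
```

Call:
{"api": "move_arm", "payload": {
  "moves": [
    {"gripper": 45,"x": 0.1,"y": 0,"z": 0,"roll": 0},
    {"gripper": 45,"x": 0,"y": 0,"z": 0,"roll": 0}
  ]
}}

```text
time_s: 16.35
eef_pos: [0.5348, 0.0772, 0.2877]
eef_rot: [-0.0, 0.987, -0.159, -0.0]
wrist_force: [0.7, 0.1, 0.4]
opening: 0.453
```

s = 0.4832, no force yet; continue.

Call:
{"api": "move_arm", "payload": {
  "moves": [
    {"gripper": 45,"x": 0.1,"y": 0,"z": 0,"roll": 0},
    {"gripper": 45,"x": 0,"y": 0,"z": 0,"roll": 0}
  ]
}}

```text
time_s: 16.6
eef_pos: [0.5357, 0.0769, 0.2877]
eef_rot: [-0.0, 0.987, -0.159, 0.0]
wrist_force: [-0.1, 1.0, 0.8]
opening: 0.451
```

Call:
{"api": "move_arm", "payload": {
  "moves": [
    {"gripper": 45,"x": 0.1,"y": 0,"z": 0,"roll": 0},
    {"gripper": 45,"x": 0,"y": 0,"z": 0,"roll": 0}
  ]
}}

```text
time_s: 16.85
eef_pos: [0.5367, 0.0766, 0.2877]
eef_rot: [-0.0, 0.987, -0.159, 0.0]
wrist_force: [0.1, 0.1, 0.2]
opening: 0.451
```

Call:
{"api": "move_arm", "payload": {
  "moves": [
    {"gripper": 45,"x": 0.1,"y": 0,"z": 0,"roll": 0},
    {"gripper": 45,"x": 0,"y": 0,"z": 0,"roll": 0}
  ]
}}

```text
time_s: 17.1
eef_pos: [0.5376, 0.0763, 0.2877]
eef_rot: [-0.0, 0.987, -0.159, -0.0]
wrist_force: [-0.4, 0.1, 1.4]
opening: 0.453
```

Call:
{"api": "move_arm", "payload": {
  "moves": [
    {"gripper": 45,"x": 0.1,"y": 0,"z": 0,"roll": 0},
    {"gripper": 45,"x": 0,"y": 0,"z": 0,"roll": 0}
  ]
}}

```text
time_s: 17.35
eef_pos: [0.5386, 0.076, 0.2877]
eef_rot: [-0.0, 0.987, -0.159, 0.0]
wrist_force: [-0.9, 0.7, 1.4]
opening: 0.452
```

Call:
{"api": "move_arm", "payload": {
  "moves": [
    {"gripper": 45,"x": 0.1,"y": 0,"z": 0,"roll": 0},
    {"gripper": 45,"x": 0,"y": 0,"z": 0,"roll": 0}
  ]
}}

```text
time_s: 17.6
eef_pos: [0.5393, 0.0758, 0.2876]
eef_rot: [-0.0, 0.987, -0.159, -0.0]
wrist_force: [-2.7, 1.0, 2.9]
opening: 0.447
```

Call:
{"api": "move_arm", "payload": {
  "moves": [
    {"gripper": 45,"x": 0.1,"y": 0,"z": 0,"roll": 0},
    {"gripper": 45,"x": 0,"y": 0,"z": 0,"roll": 0}
  ]
}}

```text
time_s: 17.85
eef_pos: [0.54, 0.0756, 0.2876]
eef_rot: [-0.0, 0.987, -0.159, -0.001]
wrist_force: [-5.7, 1.4, 4.7]
opening: 0.447
```

Call:
{"api": "move_arm", "payload": {
  "moves": [
    {"gripper": 45,"x": -1.4,"y": 0,"z": 0,"roll": 0},
    {"gripper": 45,"x": -1,"y": 0,"z": 0,"roll": 0},
    {"gripper": 45,"x": -0.3,"y": 0,"z": 0,"roll": 0},
    {"gripper": 45,"x": -0.2,"y": 0,"z": 0,"roll": 0},
    {"gripper": 45,"x": 0,"y": 0,"z": 0,"roll": 0}
  ]
}}

```text
time_s: 18.48
eef_pos: [0.513, 0.0845, 0.2879]
eef_rot: [-0.0, 0.987, -0.159, 0.0]
wrist_force: [0.5, 0.4, -0.3]
opening: 0.454
```

Call:
{"api": "move_arm", "payload": {
  "moves": [
    {"gripper": 45,"x": -0.1,"y": 0,"z": 0,"roll": 0},
    {"gripper": 45,"x": 0,"y": 0,"z": 0,"roll": 0}
  ]
}}

```text
time_s: 18.73
eef_pos: [0.5121, 0.0847, 0.2878]
eef_rot: [-0.0, 0.987, -0.159, 0.0]
wrist_force: [0.2, -0.4, 0.7]
opening: 0.454
```

Call:
{"api": "move_arm", "payload": {
  "moves": [
    {"gripper": 45,"x": -0.1,"y": 0,"z": 0,"roll": 0},
    {"gripper": 45,"x": 0,"y": 0,"z": 0,"roll": 0}
  ]
}}

```text
time_s: 18.98
eef_pos: [0.5111, 0.0851, 0.2878]
eef_rot: [-0.0, 0.987, -0.159, 0.0]
wrist_force: [0.2, -0.7, 0.7]
opening: 0.454
```

Call:
{"api": "move_arm", "payload": {
  "moves": [
    {"gripper": 45,"x": -0.1,"y": 0,"z": 0,"roll": 0},
    {"gripper": 45,"x": 0,"y": 0,"z": 0,"roll": 0}
  ]
}}

```text
time_s: 19.23
eef_pos: [0.5101, 0.0854, 0.2878]
eef_rot: [-0.0, 0.987, -0.159, 0.0]
wrist_force: [1.9, 0.2, 0.8]
opening: 0.452
```

Call:
{"api": "move_arm", "payload": {
  "moves": [
    {"gripper": 45,"x": 1.5,"y": 0,"z": 0,"roll": 0},
    {"gripper": 45,"x": 0,"y": 3,"z": 0,"roll": 0},
    {"gripper": 45,"x": 0,"y": 2.8,"z": 0,"roll": 0},
    {"gripper": 45,"x": 0.6,"y": 0,"z": 0,"roll": 0},
    {"gripper": 45,"x": 0.2,"y": 0,"z": 0,"roll": 0}
  ]
}}

```text
time_s: 19.85
eef_pos: [0.5146, 0.023, 0.2878]
eef_rot: [-0.0, 0.987, -0.159, 0.0]
wrist_force: [-0.4, 0.4, 0.0]
opening: 0.449
```

Call:
{"api": "move_arm", "payload": {
  "moves": [
    {"gripper": 45,"x": 0.1,"y": 0,"z": 0,"roll": 0},
    {"gripper": 45,"x": 0,"y": 0,"z": 0,"roll": 0}
  ]
}}

```text
time_s: 20.1
eef_pos: [0.5148, 0.0234, 0.2876]
eef_rot: [-0.0, 0.987, -0.158, -0.0]
wrist_force: [-0.8, 0.4, -0.7]
opening: 0.453
```

Call:
{"api": "move_arm", "payload": {
  "moves": [
    {"gripper": 45,"x": 0.1,"y": 0,"z": 0,"roll": 0},
    {"gripper": 45,"x": 0,"y": 0,"z": 0,"roll": 0}
  ]
}}

```text
time_s: 20.35
eef_pos: [0.5156, 0.0227, 0.2877]
eef_rot: [-0.0, 0.987, -0.159, -0.0]
wrist_force: [-0.6, -0.4, 0.9]
opening: 0.447
```

Call:
{"api": "move_arm", "payload": {
  "moves": [
    {"gripper": 45,"x": 0.1,"y": 0,"z": 0,"roll": 0},
    {"gripper": 45,"x": 0,"y": 0,"z": 0,"roll": 0}
  ]
}}

```text
time_s: 20.6
eef_pos: [0.5166, 0.0222, 0.2877]
eef_rot: [-0.0, 0.987, -0.159, 0.0]
wrist_force: [-0.5, 0.2, 0.2]
opening: 0.451
```

Call:
{"api": "move_arm", "payload": {
  "moves": [
    {"gripper": 45,"x": 0.1,"y": 0,"z": 0,"roll": 0},
    {"gripper": 45,"x": 0,"y": 0,"z": 0,"roll": 0}
  ]
}}

```text
time_s: 20.85
eef_pos: [0.5173, 0.0219, 0.2876]
eef_rot: [-0.0, 0.987, -0.159, -0.0]
wrist_force: [-2.4, -0.0, 2.4]
opening: 0.453
```

Call:
{"api": "move_arm", "payload": {
  "moves": [
    {"gripper": 45,"x": 0.1,"y": 0,"z": 0,"roll": 0},
    {"gripper": 45,"x": 0,"y": 0,"z": 0,"roll": 0}
  ]
}}

```text
time_s: 21.1
eef_pos: [0.518, 0.0217, 0.2876]
eef_rot: [-0.0, 0.987, -0.159, -0.001]
wrist_force: [-4.5, 0.9, 5.0]
opening: 0.452
```

Call:
{"api": "move_arm", "payload": {
  "moves": [
    {"gripper": 45,"x": 0.1,"y": 0,"z": 0,"roll": 0},
    {"gripper": 45,"x": 0,"y": 0,"z": 0,"roll": 0}
  ]
}}

```text
time_s: 21.35
eef_pos: [0.5186, 0.0216, 0.2875]
eef_rot: [-0.0, 0.987, -0.159, -0.002]
wrist_force: [-7.4, 2.3, 6.7]
opening: 0.45
```

Call:
{"api": "move_arm", "payload": {
  "moves": [
    {"gripper": 45,"x": -1.2,"y": 0,"z": 0,"roll": 0},
    {"gripper": 45,"x": -0.7,"y": 0,"z": 0,"roll": 0},
    {"gripper": 45,"x": -0.2,"y": 0,"z": 0,"roll": 0},
    {"gripper": 45,"x": -0.2,"y": 0,"z": 0,"roll": 0},
    {"gripper": 45,"x": 0,"y": 0,"z": 0,"roll": 0}
  ]
}}

```text
time_s: 21.98
eef_pos: [0.4977, 0.0284, 0.2878]
eef_rot: [0.0, 0.987, -0.159, 0.0]
wrist_force: [-0.7, 0.1, -1.0]
opening: 0.45
```

Call:
{"api": "move_arm", "payload": {
  "moves": [
    {"gripper": 45,"x": -0.1,"y": 0,"z": 0,"roll": 0},
    {"gripper": 45,"x": 0,"y": 0,"z": 0,"roll": 0}
  ]
}}

```text
time_s: 22.22
eef_pos: [0.4967, 0.0287, 0.2878]
eef_rot: [0.0, 0.987, -0.159, 0.0]
wrist_force: [0.5, 0.2, 0.4]
opening: 0.449
```

Call:
{"api": "move_arm", "payload": {
  "moves": [
    {"gripper": 45,"x": -0.1,"y": 0,"z": 0,"roll": 0},
    {"gripper": 45,"x": 0,"y": 0,"z": 0,"roll": 0}
  ]
}}

```text
time_s: 22.48
eef_pos: [0.4957, 0.029, 0.2878]
eef_rot: [0.0, 0.987, -0.159, 0.0]
wrist_force: [0.2, -0.8, -0.1]
opening: 0.451
```

Call:
{"api": "move_arm", "payload": {
  "moves": [
    {"gripper": 45,"x": -0.1,"y": 0,"z": 0,"roll": 0},
    {"gripper": 45,"x": 0,"y": 0,"z": 0,"roll": 0}
  ]
}}

```text
time_s: 22.72
eef_pos: [0.495, 0.0293, 0.2879]
eef_rot: [0.0, 0.987, -0.159, 0.001]
wrist_force: [2.7, -2.4, -0.6]
opening: 0.447
```

Call:
{"api": "move_arm", "payload": {
  "moves": [
    {"gripper": 45,"x": -0.1,"y": 0,"z": 0,"roll": 0},
    {"gripper": 45,"x": 0,"y": 0,"z": 0,"roll": 0}
  ]
}}

```text
time_s: 22.98
eef_pos: [0.4943, 0.0295, 0.288]
eef_rot: [0.0, 0.987, -0.159, 0.001]
wrist_force: [4.8, -1.9, -2.2]
opening: 0.45
```

Call:
{"api": "move_arm", "payload": {
  "moves": [
    {"gripper": 45,"x": -0.1,"y": 0,"z": 0,"roll": 0},
    {"gripper": 45,"x": 0,"y": 0,"z": 0,"roll": 0}
  ]
}}

```text
time_s: 23.22
eef_pos: [0.4937, 0.0297, 0.2881]
eef_rot: [0.0, 0.987, -0.159, 0.002]
wrist_force: [7.4, -2.3, -3.4]
opening: 0.452
```

Call:
{"api": "move_arm", "payload": {
  "moves": [
    {"gripper": 45,"x": 1.35,"y": 0,"z": 0,"roll": 0},
    {"gripper": 45,"x": 0,"y": -3,"z": 0,"roll": 0},
    {"gripper": 45,"x": 0,"y": -2.8,"z": 0,"roll": 0},
    {"gripper": 45,"x": 0,"y": 0,"z": 0,"roll": 0},
    {"gripper": 45,"x": 0,"y": 0,"z": 0,"roll": 0}
  ]
}}

```text
time_s: 23.85
eef_pos: [0.5236, 0.0806, 0.2872]
eef_rot: [0.0, 0.987, -0.159, -0.001]
wrist_force: [-0.2, -0.2, -0.5]
opening: 0.447
```

```bash
python3 -c "
from h import *
plan(.526,.0798,.288,-18.2)"
```

```text
t 23.85 pos [0.5236 0.0806 0.2872] yaw -18.24 open 0.447 F [-0.17 -0.25 -0.51]
shift cm (tool) [ 0.25  0.   -0.08] roll -0.04
```

Call:
{"api": "move_arm", "payload": {
  "moves": [
    {"gripper": 26,"x": 0,"y": 0,"z": 0,"roll": 0},
    {"gripper": 20,"x": 0,"y": 0,"z": 0,"roll": 0},
    {"gripper": 0,"x": 0,"y": 0,"z": 0,"roll": 0},
    {"gripper": 0,"x": 0,"y": 0,"z": 0,"roll": 0},
    {"gripper": 0,"x": 0,"y": 0,"z": 0,"roll": 0}
  ]
}}

```text
time_s: 24.48
eef_pos: [0.5238, 0.0808, 0.2877]
eef_rot: [0.0, 0.987, -0.159, 0.0]
wrist_force: [-0.4, -0.2, -0.2]
opening: 0.224
```

Call:
{"api": "move_arm", "payload": {
  "moves": [
    {"gripper": 0,"x": 0,"y": 0,"z": -1,"roll": 0},
    {"gripper": 0,"x": 0,"y": 0,"z": -2,"roll": 0},
    {"gripper": 0,"x": 0,"y": 0,"z": -3,"roll": 0}
  ]
}}

```text
time_s: 24.85
eef_pos: [0.5234, 0.081, 0.3481]
eef_rot: [0.0, 0.987, -0.159, -0.001]
wrist_force: [0.4, -0.2, -0.7]
opening: 0.224
```

Call:
{"api": "move_arm", "payload": {
  "moves": [
    {"gripper": 0,"x": 0,"y": 0,"z": -4,"roll": 0},
    {"gripper": 0,"x": 0,"y": 0,"z": -3,"roll": 0},
    {"gripper": 0,"x": 0,"y": 0,"z": 0,"roll": 0}
  ]
}}

```text
time_s: 25.22
eef_pos: [0.5244, 0.0809, 0.4211]
eef_rot: [-0.0, 0.987, -0.159, 0.003]
wrist_force: [0.0, 0.3, -1.5]
opening: 0.224
```

```bash
python3 -c "
from h import *
T,o=tool();np.save('pics/w4T.npy',T);snap('wrist','w4')
plan(.43,-.22,.41,18.3)"
```

```text
t 25.27 pos [0.5239 0.081  0.4189] yaw -18.26 open 0.228 F [-0.26 -0.1  -1.55]
shift cm (tool) [ 0.52 31.52  0.86] roll -36.56
```

View pics/w4.png

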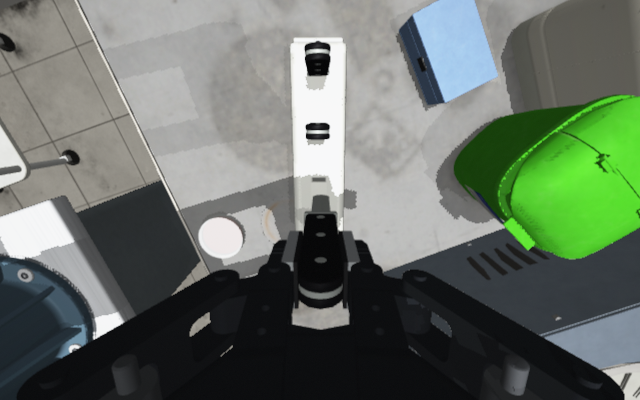

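Call:
{"api": "move_arm", "payload": {
  "moves": [
    {"gripper": 0,"x": 0,"y": 4,"z": -2,"roll": 0},
    {"gripper": 0,"x": 0,"y": 5,"z": -2,"roll": 0},
    {"gripper": 0,"x": 0.5,"y": 5,"z": -2,"roll": 0},
    {"gripper": 0,"x": 0.5,"y": 5,"z": -2,"roll": 0},
    {"gripper": 0,"x": 0.5,"y": 5,"z": 0,"roll": 0}
  ]
}}

```text
time_s: 25.9
eef_pos: [0.4623, -0.1532, 0.4979]
eef_rot: [0.0, 0.987, -0.159, 0.0]
wrist_force: [0.4, -0.4, -0.6]
opening: 0.222
```

Call:
{"api": "move_arm", "payload": {
  "moves": [
    {"gripper": 0,"x": 0.6,"y": 5,"z": 0,"roll": 0},
    {"gripper": 0,"x": 0,"y": 5.4,"z": 0,"roll": 0},
    {"gripper": 0,"x": 0,"y": 0,"z": 0,"roll": -9},
    {"gripper": 0,"x": 0,"y": 0,"z": 0,"roll": -9},
    {"gripper": 0,"x": 0,"y": 0,"z": 0,"roll": -9}
  ]
}}

```text
time_s: 26.52
eef_pos: [0.4356, -0.2525, 0.4955]
eef_rot: [-0.001, 0.997, 0.078, -0.001]
wrist_force: [-0.0, -0.3, -1.0]
opening: 0.225
```

Call:
{"api": "move_arm", "payload": {
  "moves": [
    {"gripper": 0,"x": 0,"y": 0,"z": 0,"roll": -9.5},
    {"gripper": 0,"x": 0,"y": 0,"z": 0,"roll": 0},
    {"gripper": 0,"x": 0,"y": 0,"z": 0,"roll": 0}
  ]
}}

```text
time_s: 26.9
eef_pos: [0.4358, -0.2523, 0.4967]
eef_rot: [-0.001, 0.988, 0.157, -0.001]
wrist_force: [-0.4, 0.3, 0.2]
opening: 0.224
```

```bash
python3 -c "
from h import *
T,o=tool();np.save('pics/w5T.npy',T);snap('wrist','w5')
plan(.4365,-.2525,.41,18.3)
cv2.imwrite('pics/c5.png',cv2.resize(cv2.imread('pics/w5.png')[60:310,200:440],None,fx=2.4,fy=2.4))"
```

```text
t 26.95 pos [ 0.4359 -0.2523  0.497 ] yaw 18.08 open 0.225 F [-0.26 -0.02 -0.26]
shift cm (tool) [0.06 0.05 8.7 ] roll -0.22
```

View pics/c5.png

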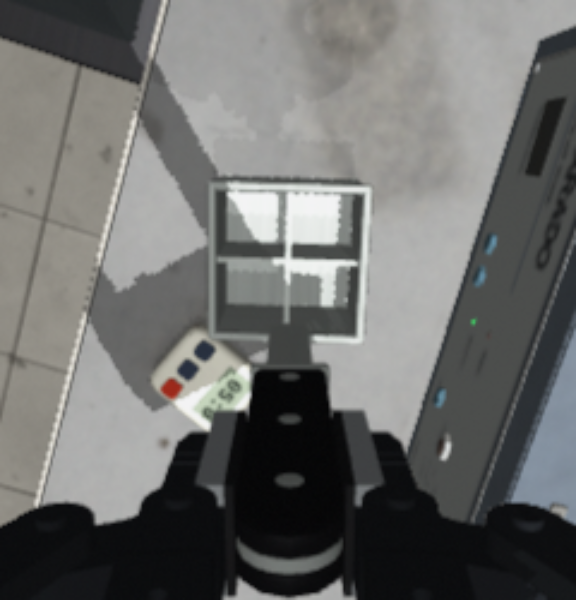

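```bash
python3 - <<'E'
from h import *
c=dict(np.load('pics/w5.npz'));T=np.load('pics/w5T.npy');W=T@c['tool_from_camera']
P=lambda x,y:(200+x/2.4,60+y/2.4)
C=[plane(c,*P(*p),.08,W) for p in[(209,181),(371,184),(365,341),(210,338)]]
print(np.round(C,4),'mean',np.mean(C,0).round(4),'cross',plane(c,*P(289,263),.08,W).round(4),[np.linalg.norm(C[i]-C[i-1]).round(4) for i in range(4)])
for i in range(4):
    d=C[i]-C[i-1];print(np.degrees(np.arctan2(d[1],d[0])).round(1))
# height from w0 corners vs w5
c0=dict(np.load('pics/w0.npz'));W0=np.load('pics/w0T.npy')@c0['tool_from_camera']
t=dict(np.load('pics/top0.npz'))
p,e=tri(ray(c,*P(289,263),W),ray(t,150+616/3.3,140+202/3.3));print('cross tri top',p.round(3),e)
p,e=tri(ray(c,*P(209,181),W),ray(c0,299,158,W0));print('corner',p.round(3),e)
p,e=tri(ray(c,*P(371,184),W),ray(c0,355,115,W0));print('corner',p.round(3),e)
E
```

```text
[[ 0.3806 -0.2232  0.08  ]
 [ 0.4658 -0.1972  0.08  ]
 [ 0.493  -0.283   0.08  ]
 [ 0.4063 -0.3092  0.08  ]] mean [ 0.4364 -0.2532  0.08  ] cross [ 0.4365 -0.2529  0.08  ] [np.float64(0.0898), np.float64(0.0891), np.float64(0.09), np.float64(0.0906)]
106.6
16.9
-72.4
-163.2
cross tri top [ 0.431 -0.251  0.095] 0.010043220126329369
corner [ 0.378 -0.227  0.048] 0.002097666843342943
corner [ 0.438 -0.192  0.293] 0.0011761494719082068
```

Call:
{"api": "move_arm", "payload": {
  "moves": [
    {"gripper": 0,"x": -2.1,"y": 2.2,"z": 0,"roll": 0.7},
    {"gripper": 0,"x": 0,"y": 0,"z": 4,"roll": 0},
    {"gripper": 0,"x": 0,"y": 0,"z": 5,"roll": 0},
    {"gripper": 0,"x": 0,"y": 0,"z": 0,"roll": 0}
  ]
}}

```text
time_s: 27.45
eef_pos: [0.4218, -0.2788, 0.4038]
eef_rot: [-0.004, 0.988, 0.152, -0.003]
wrist_force: [1.0, -0.5, 0.9]
opening: 0.221
```

```bash
python3 -c "
from h import *
import numpy as np
a=np.radians(17.4);e1=np.array([np.cos(a),np.sin(a)]);n=np.array([np.sin(a),-np.cos(a)])
p=np.array([.4365,-.253])-.0215*e1+.0215*n
plan(*p,.283,17.4)"
```

```text
t 27.45 pos [ 0.4218 -0.2788  0.4038] yaw 17.44 open 0.221 F [ 0.99 -0.47  0.85]
shift cm (tool) [ 0.07  0.22 12.08] roll 0.04
```

Call:
{"api": "move_arm", "payload": {
  "moves": [
    {"gripper": 0,"x": 0,"y": 0.1,"z": 3,"roll": 0},
    {"gripper": 0,"x": 0,"y": 0,"z": 3,"roll": 0},
    {"gripper": 0,"x": 0,"y": 0,"z": 0,"roll": 0}
  ]
}}

```text
time_s: 27.82
eef_pos: [0.4231, -0.2806, 0.3477]
eef_rot: [-0.001, 0.988, 0.152, -0.001]
wrist_force: [0.5, -0.3, -0.4]
opening: 0.222
```

Call:
{"api": "move_arm", "payload": {
  "moves": [
    {"gripper": 0,"x": 0,"y": 0,"z": 2,"roll": 0},
    {"gripper": 0,"x": 0,"y": 0,"z": 2,"roll": 0},
    {"gripper": 0,"x": 0,"y": 0,"z": 0,"roll": 0}
  ]
}}

```text
time_s: 28.2
eef_pos: [0.4235, -0.281, 0.3089]
eef_rot: [0.0, 0.988, 0.152, 0.0]
wrist_force: [-0.4, 0.0, -0.2]
opening: 0.222
```

Call:
{"api": "move_arm", "payload": {
  "moves": [
    {"gripper": 0,"x": 0,"y": 0,"z": 1,"roll": 0},
    {"gripper": 0,"x": 0,"y": 0,"z": 0.7,"roll": 0},
    {"gripper": 0,"x": 0,"y": 0,"z": 0,"roll": 0}
  ]
}}

```text
time_s: 28.58
eef_pos: [0.423, -0.2807, 0.2904]
eef_rot: [-0.0, 0.988, 0.152, -0.0]
wrist_force: [0.4, 0.2, -0.8]
opening: 0.226
```

Call:
{"api": "move_arm", "payload": {
  "moves": [
    {"gripper": 0,"x": 0,"y": 0,"z": 0.5,"roll": 0},
    {"gripper": 0,"x": 0,"y": 0,"z": 0.3,"roll": 0},
    {"gripper": 0,"x": 0,"y": 0,"z": 0,"roll": 0}
  ]
}}

```text
time_s: 28.95
eef_pos: [0.4231, -0.2807, 0.2824]
eef_rot: [-0.0, 0.988, 0.152, -0.0]
wrist_force: [1.6, -0.3, 0.4]
opening: 0.225
```

Call:
{"api": "move_arm", "payload": {
  "moves": [
    {"gripper": 30,"x": 0,"y": 0,"z": 0,"roll": 0},
    {"gripper": 40,"x": 0,"y": 0,"z": 0,"roll": 0},
    {"gripper": 50,"x": 0,"y": 0,"z": 0,"roll": 0},
    {"gripper": 50,"x": 0,"y": 0,"z": 0,"roll": 0}
  ]
}}

```text
time_s: 29.45
eef_pos: [0.4231, -0.2808, 0.2828]
eef_rot: [0.0, 0.988, 0.152, 0.0]
wrist_force: [0.2, -0.4, 0.1]
opening: 0.5
```

Call:
{"api": "move_arm", "payload": {
  "moves": [
    {"gripper": 50,"x": 0,"y": 0,"z": -1,"roll": 0},
    {"gripper": 50,"x": 0,"y": 0,"z": -4,"roll": 0},
    {"gripper": 50,"x": 0,"y": 0,"z": -5,"roll": 0},
    {"gripper": 50,"x": 0,"y": 0,"z": -5,"roll": 0},
    {"gripper": 50,"x": 0,"y": 0,"z": -5,"roll": 0}
  ]
}}

```text
time_s: 30.08
eef_pos: [0.4228, -0.2805, 0.4852]
eef_rot: [0.0, 0.988, 0.152, 0.0]
wrist_force: [0.4, -0.5, -0.9]
opening: 0.501
```

```bash
python3 -c "
from h import *
T,o=tool();np.save('pics/w6T.npy',T);snap('wrist','w6')
plan(.544,.1349,.42,-18.2)"
```

```text
t 30.12 pos [ 0.4236 -0.2812  0.493 ] yaw 17.55 open 0.5 F [ 1.57 -1.17  4.98]
shift cm (tool) [ 23.98 -36.12   7.02] roll 35.75
```

View pics/w6.png

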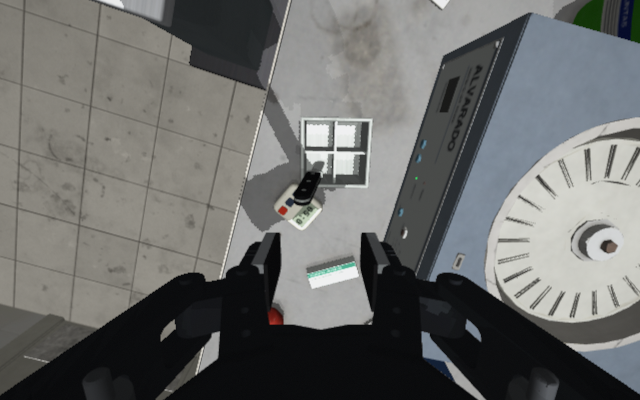

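Call:
{"api": "move_arm", "payload": {
  "moves": [
    {"gripper": 50,"x": 0,"y": 0,"z": 0,"roll": 9},
    {"gripper": 50,"x": 0,"y": 0,"z": 0,"roll": 9},
    {"gripper": 50,"x": 0,"y": 0,"z": 0,"roll": 9},
    {"gripper": 50,"x": 0,"y": 0,"z": 0,"roll": 8.75},
    {"gripper": 45,"x": -0.5,"y": -5,"z": 0,"roll": 0}
  ]
}}

```text
time_s: 30.75
eef_pos: [0.4337, -0.2331, 0.483]
eef_rot: [0.0, 0.987, -0.161, 0.0]
wrist_force: [0.0, 0.7, -0.6]
opening: 0.447
```

Call:
{"api": "move_arm", "payload": {
  "moves": [
    {"gripper": 45,"x": -0.5,"y": -5.5,"z": 0,"roll": 0},
    {"gripper": 45,"x": -0.5,"y": -5.5,"z": 0,"roll": 0},
    {"gripper": 45,"x": 0,"y": -5.5,"z": 0,"roll": 0},
    {"gripper": 45,"x": 0,"y": -5.5,"z": 2,"roll": 0},
    {"gripper": 45,"x": 0,"y": -5.5,"z": 2,"roll": 0}
  ]
}}

```text
time_s: 31.38
eef_pos: [0.5107, 0.0344, 0.4433]
eef_rot: [0.0, 0.987, -0.158, 0.001]
wrist_force: [0.1, -0.8, 0.4]
opening: 0.45
```

Call:
{"api": "move_arm", "payload": {
  "moves": [
    {"gripper": 45,"x": 0,"y": -5.5,"z": 2,"roll": 0},
    {"gripper": 45,"x": 0,"y": -5,"z": 1,"roll": 0},
    {"gripper": 45,"x": 0,"y": 0,"z": 0,"roll": 0},
    {"gripper": 45,"x": 0,"y": 0,"z": 0,"roll": 0}
  ]
}}

```text
time_s: 31.88
eef_pos: [0.5433, 0.1322, 0.413]
eef_rot: [0.0, 0.987, -0.158, 0.0]
wrist_force: [-0.0, -0.5, 0.2]
opening: 0.451
```

```bash
python3 -c "
from h import *
plan(.5425,.1354,.288,-18.2)"
```

```text
t 31.88 pos [0.5433 0.1322 0.413 ] yaw -18.18 open 0.451 F [-0.05 -0.48  0.21]
shift cm (tool) [-0.17 -0.28 12.5 ] roll 0.02
```

Call:
{"api": "move_arm", "payload": {
  "moves": [
    {"gripper": 45,"x": -0.15,"y": -0.3,"z": 3,"roll": 0},
    {"gripper": 45,"x": 0,"y": 0,"z": 4,"roll": 0},
    {"gripper": 45,"x": 0,"y": 0,"z": 4,"roll": 0},
    {"gripper": 45,"x": 0,"y": 0,"z": 1.4,"roll": 0},
    {"gripper": 45,"x": 0,"y": 0,"z": 0,"roll": 0}
  ]
}}

```text
time_s: 32.5
eef_pos: [0.5429, 0.1348, 0.2888]
eef_rot: [0.0, 0.987, -0.159, -0.0]
wrist_force: [-0.1, 0.1, -0.1]
opening: 0.455
```

Call:
{"api": "move_arm", "payload": {
  "moves": [
    {"gripper": 26,"x": 0,"y": 0,"z": 0,"roll": 0},
    {"gripper": 20,"x": 0,"y": 0,"z": 0,"roll": 0},
    {"gripper": 0,"x": 0,"y": 0,"z": 0,"roll": 0},
    {"gripper": 0,"x": 0,"y": 0,"z": 0,"roll": 0},
    {"gripper": 0,"x": 0,"y": 0,"z": 0,"roll": 0}
  ]
}}

```text
time_s: 33.12
eef_pos: [0.5434, 0.1358, 0.2908]
eef_rot: [-0.0, 0.987, -0.158, 0.001]
wrist_force: [-3.0, 0.3, 6.7]
opening: 0.22
```

Call:
{"api": "move_arm", "payload": {
  "moves": [
    {"gripper": 0,"x": 0,"y": 0,"z": -1,"roll": 0},
    {"gripper": 0,"x": 0,"y": 0,"z": -2,"roll": 0},
    {"gripper": 0,"x": 0,"y": 0,"z": -3,"roll": 0},
    {"gripper": 0,"x": 0,"y": 0,"z": -4,"roll": 0},
    {"gripper": 0,"x": 0,"y": 0,"z": -5,"roll": 0}
  ]
}}

```text
time_s: 33.75
eef_pos: [0.5425, 0.1357, 0.4399]
eef_rot: [0.0, 0.987, -0.158, -0.0]
wrist_force: [1.1, 1.3, -1.7]
opening: 0.226
```

Call:
{"api": "move_arm", "payload": {
  "moves": [
    {"gripper": 0,"x": 0,"y": 0,"z": -5,"roll": 0},
    {"gripper": 0,"x": 0,"y": 0,"z": -2,"roll": 0},
    {"gripper": 0,"x": 0,"y": 0,"z": 0,"roll": 0},
    {"gripper": 0,"x": 0,"y": 0,"z": 0,"roll": 0}
  ]
}}

```text
time_s: 34.25
eef_pos: [0.5426, 0.1357, 0.5075]
eef_rot: [0.0, 0.987, -0.158, -0.001]
wrist_force: [-0.3, -0.2, -1.0]
opening: 0.227
```

```bash
python3 -c "
from h import *
import numpy as np
a=np.radians(17.4);e1=np.array([np.cos(a),np.sin(a)]);n=np.array([np.sin(a),-np.cos(a)])
p=np.array([.4365,-.253])-.0215*e1-.0215*n; print(p)
plan(*p,.5,17.4)"
```

```text
[ 0.40955446 -0.23891321]
t 34.25 pos [0.5426 0.1357 0.5075] yaw -18.22 open 0.227 F [-0.27 -0.21 -0.98]
shift cm (tool) [-0.92 39.74  0.78] roll -35.62
```

Call:
{"api": "move_arm", "payload": {
  "moves": [
    {"gripper": 0,"x": 0,"y": 5,"z": 0,"roll": 0},
    {"gripper": 0,"x": 0,"y": 5,"z": 0,"roll": 0},
    {"gripper": 0,"x": 0,"y": 5,"z": 0,"roll": 0},
    {"gripper": 0,"x": 0,"y": 5,"z": 0,"roll": 0},
    {"gripper": 0,"x": 0,"y": 5,"z": 0,"roll": 0}
  ]
}}

```text
time_s: 34.88
eef_pos: [0.4638, -0.1031, 0.5069]
eef_rot: [-0.0, 0.987, -0.158, -0.001]
wrist_force: [0.8, -0.4, -0.1]
opening: 0.223
```

Call:
{"api": "move_arm", "payload": {
  "moves": [
    {"gripper": 0,"x": -0.4,"y": 5,"z": 0,"roll": 0},
    {"gripper": 0,"x": -0.5,"y": 5,"z": 0,"roll": 0},
    {"gripper": 0,"x": 0,"y": 4.7,"z": 0,"roll": 0},
    {"gripper": 0,"x": 0,"y": 0,"z": 0,"roll": -9},
    {"gripper": 0,"x": 0,"y": 0,"z": 0,"roll": -9}
  ]
}}

```text
time_s: 35.5
eef_pos: [0.4096, -0.2393, 0.5067]
eef_rot: [-0.001, 1.0, -0.0, -0.001]
wrist_force: [0.9, -0.1, -1.2]
opening: 0.224
```

Call:
{"api": "move_arm", "payload": {
  "moves": [
    {"gripper": 0,"x": 0,"y": 0,"z": 0,"roll": -9},
    {"gripper": 0,"x": 0,"y": 0,"z": 0,"roll": -8.6},
    {"gripper": 0,"x": 0,"y": 0,"z": 4,"roll": 0},
    {"gripper": 0,"x": 0,"y": 0,"z": 0,"roll": 0},
    {"gripper": 0,"x": 0,"y": 0,"z": 0,"roll": 0}
  ]
}}

```text
time_s: 36.12
eef_pos: [0.4102, -0.2387, 0.4689]
eef_rot: [-0.0, 0.989, 0.151, -0.0]
wrist_force: [0.0, -0.2, -0.7]
opening: 0.224
```

```bash
python3 -c "
from h import *
plan(.4096,-.2389,.285,17.4)
T,o=tool();snap('wrist','w7')"
```

```text
t 36.12 pos [ 0.4102 -0.2387  0.4689] yaw 17.37 open 0.224 F [ 0.02 -0.15 -0.68]
shift cm (tool) [-6.000e-02  1.000e-02  1.839e+01] roll -0.03
```

View pics/w7.png

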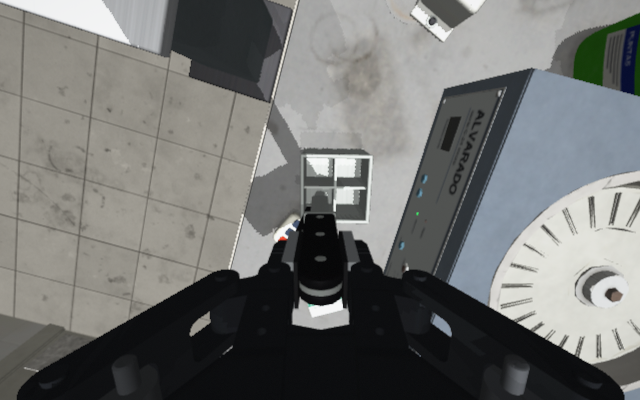

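Call:
{"api": "move_arm", "payload": {
  "moves": [
    {"gripper": 0,"x": 0,"y": 0,"z": 4,"roll": 0},
    {"gripper": 0,"x": 0,"y": 0,"z": 4,"roll": 0},
    {"gripper": 0,"x": 0,"y": 0,"z": 0,"roll": 0},
    {"gripper": 0,"x": 0,"y": 0,"z": 3,"roll": 0},
    {"gripper": 0,"x": 0,"y": 0,"z": 0,"roll": 0}
  ]
}}

```text
time_s: 36.8
eef_pos: [0.4102, -0.2387, 0.3593]
eef_rot: [-0.0, 0.989, 0.151, -0.0]
wrist_force: [-0.2, -0.0, -0.9]
opening: 0.225
```

Call:
{"api": "move_arm", "payload": {
  "moves": [
    {"gripper": 0,"x": 0,"y": 0,"z": 3,"roll": 0},
    {"gripper": 0,"x": 0,"y": 0,"z": 2.5,"roll": 0},
    {"gripper": 0,"x": 0,"y": 0,"z": 0,"roll": 0},
    {"gripper": 0,"x": 0,"y": 0,"z": 0,"roll": 0}
  ]
}}

```text
time_s: 37.3
eef_pos: [0.411, -0.2394, 0.306]
eef_rot: [0.001, 0.989, 0.151, 0.001]
wrist_force: [0.5, -0.2, -0.7]
opening: 0.225
```

Call:
{"api": "move_arm", "payload": {
  "moves": [
    {"gripper": 0,"x": 0,"y": 0,"z": 1,"roll": 0},
    {"gripper": 0,"x": 0,"y": 0,"z": 0.7,"roll": 0},
    {"gripper": 0,"x": 0,"y": 0,"z": 0,"roll": 0},
    {"gripper": 0,"x": 0,"y": 0,"z": 0,"roll": 0}
  ]
}}

```text
time_s: 37.8
eef_pos: [0.4102, -0.2386, 0.2867]
eef_rot: [-0.0, 0.989, 0.151, -0.0]
wrist_force: [-0.4, 0.3, -1.4]
opening: 0.225
```

Lower the last bit, release slowly, lift, and take check pictures.

Call:
{"api": "move_arm", "payload": {
  "moves": [
    {"gripper": 0,"x": 0,"y": 0,"z": 0.2,"roll": 0},
    {"gripper": 0,"x": 0,"y": 0,"z": 0,"roll": 0},
    {"gripper": 30,"x": 0,"y": 0,"z": 0,"roll": 0},
    {"gripper": 40,"x": 0,"y": 0,"z": 0,"roll": 0},
    {"gripper": 50,"x": 0,"y": 0,"z": 0,"roll": 0}
  ]
}}

```text
time_s: 38.42
eef_pos: [0.4102, -0.2387, 0.2848]
eef_rot: [0.0, 0.989, 0.151, 0.0]
wrist_force: [0.0, -0.1, 0.5]
opening: 0.498
```

Call:
{"api": "move_arm", "payload": {
  "moves": [
    {"gripper": 50,"x": 0,"y": 0,"z": 0,"roll": 0},
    {"gripper": 50,"x": 0,"y": 0,"z": -1,"roll": 0},
    {"gripper": 50,"x": 0,"y": 0,"z": -3,"roll": 0},
    {"gripper": 50,"x": 0,"y": 0,"z": -4,"roll": 0},
    {"gripper": 50,"x": 0,"y": 0,"z": -5,"roll": 0}
  ]
}}

```text
time_s: 39.05
eef_pos: [0.4098, -0.2383, 0.416]
eef_rot: [-0.0, 0.989, 0.151, -0.0]
wrist_force: [0.3, -0.0, 0.3]
opening: 0.499
```

Call:
{"api": "move_arm", "payload": {
  "moves": [
    {"gripper": 50,"x": 0,"y": 2,"z": -5,"roll": 0},
    {"gripper": 50,"x": 0,"y": 4,"z": -3,"roll": 0},
    {"gripper": 50,"x": 0,"y": 0,"z": 0,"roll": 0},
    {"gripper": 50,"x": 0,"y": 0,"z": 0,"roll": 0}
  ]
}}

```text
time_s: 39.55
eef_pos: [0.4278, -0.2955, 0.4941]
eef_rot: [-0.001, 0.989, 0.151, -0.0]
wrist_force: [0.4, 0.8, -0.8]
opening: 0.493
```

```bash
python3 -c "
from h import *
T,o=tool();np.save('pics/w8T.npy',T);a=snap('wrist','w8')['img'];t=snap('top','top1')['img'];s=snap('scene','scene1')['img']
f=lambda i,r,w,h:cv2.resize(i[r[0]:r[1],r[2]:r[3]],(w,h),interpolation=2)
A=f(a,(60,260,220,440),396,360);B=f(s,(190,330,180,400),396,360)
C=f(t,(140,235,150,370),792,240)
cv2.imwrite('pics/c8.png',np.vstack([np.hstack([A,B]),C])[:,:,::-1])
plan(.4,-.24,.4)"
```

```text
t 39.7 pos [ 0.4278 -0.295   0.4935] yaw 17.41 open 0.495 F [0.82 0.11 0.16]
shift cm (tool) [-1.   -6.06  9.37] roll None
```

View pics/c8.png

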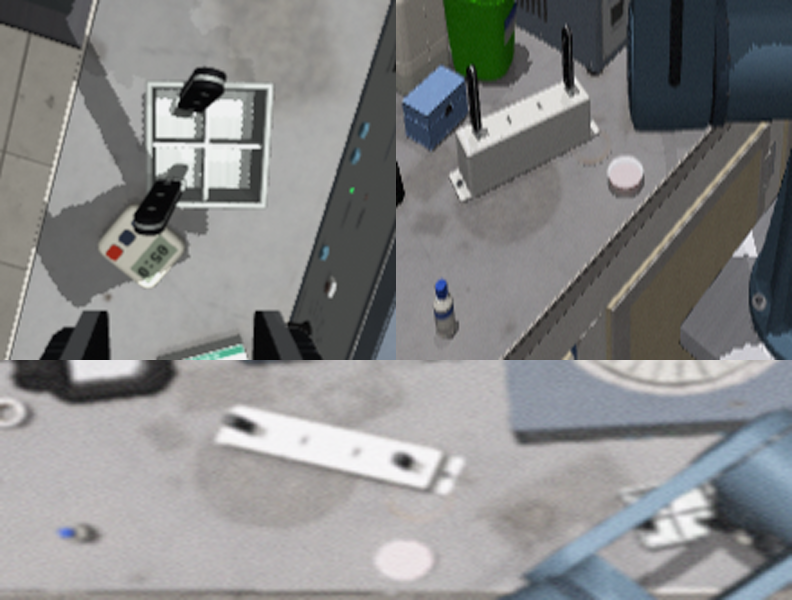

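```bash
python3 - <<'E'
from h import *
c=dict(np.load('pics/w8.npz'));T=np.load('pics/w8T.npy');W=T@c['tool_from_camera']
a=np.radians(17.4);E=np.array([[np.cos(a),np.sin(a)],[np.sin(a),-np.cos(a)]])
P=lambda x,y:(220+x/1.8,60+y/1.8)
for n,top,bot in[('2nd',(212,76),(180,104)),('1st',(150,225),(175,183))]:
    print(n,[((E@(plane(c,*P(*p),z,W)[:2]-[.4365,-.253]))*1000).round(1) for p,z in((top,.15),(bot,.075))])
E
```

```text
2nd [array([ -2.4, -44.7]), array([-20.9, -29.2])]
1st [array([-39.7,  43.5]), array([-24.8,  28.3])]
```

```bash
python3 -c "
from h import *
print(ctrl.hand_in())"
```

```text
the job is handed in; nothing more can be done
None
```

The two middle spatulas (29 mm either side of the block's centre) had loose handles. Both now stand blade down in separate compartments of the steel caddy, and the job was handed in at about 40 s.

- **Rocking:** the sound outer handles came hard over about 25 mm of tool travel. The loose ones took 30 mm (at +29 mm) and over 31 mm (at −29 mm), with a weak spring force. I stopped the −29 mm handle short of its second stop, since it was already past the sound limit there.
- **Forces:** most pushes stayed near 5–8 N. One push on the sound +87 mm handle reached about 12 N sideways, under the 20 N limit.
- **Last picture:**
  - Both loose spatulas are inside the caddy, leaning roughly 0.3 rad (limit 0.5).
  - The two sound ones stand upright in their slots.
  - The Petri dish and dropper bottle look unmoved.
  - The gripper is clear of everything.
- **Not measured:** I did not measure the collar heights. I inferred them from lowering each blade to within a few millimetres of the caddy floor before letting go.
- **Disagreements:** the two-view height of the caddy's rim was unreliable because the views were too close together. I used the known 80 mm height instead, at which its outline measured about 90 mm against 89 mm. One handle-top height also read 0.178 m instead of 0.160 m, but the slot positions agreed to about 2 mm.

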